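# Load the viewing stage with glass slides and lid the sample jars

## Task

Get the bench ready for the next batch: push each of the two glass slides flat along its own lane of the viewing stage, under the sprung clips, until it is fully home against the stop and both clips have snapped down behind the slide's raised bar onto the glass. Put a lid on every open sample jar so that it sits fully seated and level (spare lids may stay where they are). Keep the slides level while you carry them and knock none of the bottles over.

Things in the scene. Friction and masses are not known exactly. Their poses are not given: they have to be found in the camera images.
- slide0_mid (a point): Centre of one of two alike glass slides: plates 110 long (x) x 40 wide (y) x 6 thick, 60 g. Across the upper face runs a bar 6 wide, 3 high, centred 47 mm from the centre, at each end: the same either way round. Starts flat on a rack rail 24 wide, so the long edges overhang 8 mm with 25 mm free below.
- slide1_mid (a point): Centre of the other of two alike glass slides: plates 110 long (x) x 40 wide (y) x 6 thick, 60 g. Across the upper face runs a bar 6 wide, 3 high, centred 47 mm from the centre, at each end: the same either way round. Starts flat on a rack rail 24 wide, so the long edges overhang 8 mm with 25 mm free below.
- rack: Fixed grey tray 130 x 150 with two black rails (80 mm apart, tops 35 mm above the bench) on which the slides lie at the start; origin under its centre.
- stage: Fixed blue viewing stage, base plate 190 x 160 x 12. Origin on the bench, midway between its two lanes (80 mm apart); x is the way slides are pushed in, y to its left. Each lane is a rail 24 wide and 110 long, its flat top 30 mm above the base plate, with an end stop and two spring clips at its far (+x) end. Either slide may use either lane.
- lane_left (a point): A slide's centre when fully home in the stage's left (+y) lane; x is the way in, z up. Rail top 3 mm lower, from x = -55 to +55 mm; the end stop at x = +55 rises 8 mm above it. The clips press at x = +33; their up-turned lips reach back to x = +13, about 10 mm above the rail. Lay a slide flat on the rail with its front edge short of the lips, then push along x.
- clip_left_a (a joint): Lift of the spring clip at y = +11 mm in the left lane, rad: 0 on the empty lane (1.5 mm above the rail), about 0.09 on a slide's flat glass, about 0.15 riding over a slide's bar. It presses with 2 to 3 N; pushing a slide under both clips of a lane takes up to about 15 N.
- clip_left_b (a joint): Lift of the spring clip at y = -11 mm in the left lane, rad: 0 on the empty lane (1.5 mm above the rail), about 0.09 on a slide's flat glass, about 0.15 riding over a slide's bar. It presses with 2 to 3 N; pushing a slide under both clips of a lane takes up to about 15 N.
- lane_right (a point): A slide's centre when fully home in the stage's right (-y) lane; x is the way in, z up. Rail top 3 mm lower, from x = -55 to +55 mm; the end stop at x = +55 rises 8 mm above it. The clips press at x = +33; their up-turned lips reach back to x = +13, about 10 mm above the rail. Lay a slide flat on the rail with its front edge short of the lips, then push along x.
- clip_right_a (a joint): Lift of the spring clip at y = +11 mm in the right lane, rad: 0 on the empty lane (1.5 mm above the rail), about 0.09 on a slide's flat glass, about 0.15 riding over a slide's bar. It presses with 2 to 3 N; pushing a slide under both clips of a lane takes up to about 15 N.
- clip_right_b (a joint): Lift of the spring clip at y = -11 mm in the right lane, rad: 0 on the empty lane (1.5 mm above the rail), about 0.09 on a slide's flat glass, about 0.15 riding over a slide's bar. It presses with 2 to 3 N; pushing a slide under both clips of a lane takes up to about 15 N.
- jar0_mid (a point): Centre, half-way up, of an open white sample jar (straight round pot, 60 outside diameter, 52 inside, 55 high, 200 g) standing on the bench; its rim is 27.5 mm above this point. z up. All jars are alike; two to four are there.
- jar1_mid (a point): Centre, half-way up, of an open white sample jar (straight round pot, 60 outside diameter, 52 inside, 55 high, 200 g) standing on the bench; its rim is 27.5 mm above this point. z up. All jars are alike; two to four are there.
- jar2_mid (a point): Centre, half-way up, of an open white sample jar (straight round pot, 60 outside diameter, 52 inside, 55 high, 200 g) standing on the bench; its rim is 27.5 mm above this point. z up. All jars are alike; two to four are there.
- jar3_mid (a point): Centre, half-way up, of an open white sample jar (straight round pot, 60 outside diameter, 52 inside, 55 high, 200 g) standing on the bench; its rim is 27.5 mm above this point. z up. All jars are alike; two to four are there.
- lid0_mid (a point): Centre, half-way up, of a loose steel lid, 40 high, 70 g: from below a plug 46 diameter, 6 high; a flange 64 diameter, 4 thick; a round black knob 18 diameter, 30 high. z up. Seated, the plug is inside the jar, the flange on its rim and this point 41.5 mm above the jar's centre. Starts upright on the bench. Four lids, all alike; any fits any jar.
- lid1_mid (a point): Centre, half-way up, of a loose steel lid, 40 high, 70 g: from below a plug 46 diameter, 6 high; a flange 64 diameter, 4 thick; a round black knob 18 diameter, 30 high. z up. Seated, the plug is inside the jar, the flange on its rim and this point 41.5 mm above the jar's centre. Starts upright on the bench. Four lids, all alike; any fits any jar.
- lid2_mid (a point): Centre, half-way up, of a loose steel lid, 40 high, 70 g: from below a plug 46 diameter, 6 high; a flange 64 diameter, 4 thick; a round black knob 18 diameter, 30 high. z up. Seated, the plug is inside the jar, the flange on its rim and this point 41.5 mm above the jar's centre. Starts upright on the bench. Four lids, all alike; any fits any jar.
- lid3_mid (a point): Centre, half-way up, of a loose steel lid, 40 high, 70 g: from below a plug 46 diameter, 6 high; a flange 64 diameter, 4 thick; a round black knob 18 diameter, 30 high. z up. Seated, the plug is inside the jar, the flange on its rim and this point 41.5 mm above the jar's centre. Starts upright on the bench. Four lids, all alike; any fits any jar.
- dye0: A capped bottle standing beyond the task's things, 38 diameter, 85 high; origin under its centre, z up. Not part of the job.
- dye1: A capped bottle standing beyond the task's things, 38 diameter, 85 high; origin under its centre, z up. Not part of the job.
- dye2: A capped bottle standing beyond the task's things, 48 diameter, 110 high; origin under its centre, z up. Not part of the job.
Not all that is in view belongs to the job. Leave any green look-alike of the part that bears lid3_mid alone.

How it is judged:
By the outcome, as a careful person would: the job done as asked, in the order asked, and still so for the second after the job is handed in, with the robot touching nothing.
Of jar0, jar1, jar2, jar3 only 2 to 4 are there at a start; the rules pass over those that are not, and their reading is None.
At some moment in a run one of lid0, lid1, lid2, lid3, jar0, jar1, jar2, jar3 may be knocked a few centimetres aside while the robot is not near it.
It also fails if it takes over 210 s, if anything falls off the work surface, if the arm or the gripper's body presses on something with over 40 N, if the wrist force passes 120 N, or if a joint passes its speed limit or range.

## Robot

A 6-joint arm with a two-finger parallel gripper is mounted at the origin on the work surface. World frame = base frame: x ahead of the robot, y to its left, z up, the work surface at z = 0. Lengths are in m, angles in rad, forces in N, time in s.
With the tool pointing down it reaches from about 0.35 to 0.85 m from the base axis. Payload 8.1 kg.
Tool frame: the origin (TCP) lies on the mounting face of the last link; the fingertips stand 186 mm ahead of it and the grasp point (between the pads) lies 167 mm ahead of it; z points along the fingers, y is the line along which they close (so a half turn about z gives the same grasp; the last joint's range is limited). The gripper opens to 93 mm and grips with 3 to 60 N. Pads are 15 mm wide; open, the fingers measure 128 mm over their backs; the gripper's body (75 mm by 188 mm) begins 65 mm behind the grasp point.
Start: joints at [-1.36, 0.13, 1.488, -0, 1.523, -0.085], TCP at [0.175, -0.574, 0.405] pointing down, gripper open.
Joint ranges: [-2.96, 2.96], [-0.89, 2.26], [0.02, 2.5], [-1.34, 4.48], [0, 2.73], [-2.66, 2.66]. Speed limits (rad/s): [2.39, 2.39, 2.79, 3.14, 3.14, 3.14].

## Interface

Orientations are given as a rotation vector (axis times angle).
In Python, from plant import * gives the robot as it stands. The module is installed in compiled form; this text tells all that it offers.
- The arm moves only by the tool arm_command, never from a script. Its argument "increments" is a list of rows, each a list of 6 numbers: the shift along the tool's x, y, z in units of 0.2 m (1.0 is 0.2 m), then the turn, a rotation vector about the tool's x, y, z in units of pi rad (1.0 is pi rad). A call has exactly 5 rows; each row is the pose to reach, as a shift and turn from the pose commanded when the call began, along the tool's axes at that moment, turning the shorter way round; what a row does not reach only later rows make up. A row lasts 1/8 s, in which the tool goes at most 62.5 mm and 10.7 degrees, less where a joint would pass 70% of its speed; a pose out of reach is approached as far as the arm can. A call with a number of a shift or a turn outside -1 to 1 is refused whole. A call with a gripper value outside its range is refused whole. "fingers" is the closure, from -1 (fully open) to 1 (shut), set as the call begins (left out, the last holds). The fingers move at their own pace and stop on an object; "force" is the grip in N (left out, the last holds). Time passes only in rows, so rows that repeat a pose let the fingers close, or fill a call up. It gives the time, the measured TCP pose, the force, the opening and the grip force at its end, in the units of the state.
- read_state(): the state, without advancing time (a new reading comes with each control period).
- read_camera(name): name is "scene" or "top"; returns a dict with "image" (420x560x3 uint8, red, green, blue), "fx", "fy", "cx", "cy" (pixels), "T" (4x4, takes a point from camera to world coordinates). Camera axes: x right, y down, z forward; pixel columns grow to the right and rows downward; lengths in m; the calibration is good to about 2 mm. A picture is of the moment at which its call begins. There is no depth.
- close_job(): hands the job in; it is judged then, once.
The state is a dict: "t": time; "q": joint angles; "dq": joint speeds; "joint_torque": joint torques, N m; "tool_pos": TCP position; "orientation": TCP orientation; "force": force on the tool from outside, world axes, zero at the start; "wrist_torque": the same for the moment, N m; "opening": finger opening in m; "gripper_force": force on a finger pad.
Only numpy, scipy, OpenCV 4.12 (cv2) and the standard library are available. Lean on these libraries where they do the work, as an engineer would, in place of code of your own. Each camera call takes 0.05 s, during which the arm holds its last target. There are 200 camera calls.

## Working session

There is one attempt and no reset: what is moved stays moved. The work goes in short steps, Python scripts to look and compute and a tool call to move; the robot and the scene stay as the last step left them, time stands still between calls to the robot, and variables do not carry over. Pictures are saved under pics/ and viewed, at most 14 in all, crops included, and the job is handed in when it is done.

Besides the shell and the picture viewer there is one more tool, called after "Call:" by a JSON object that holds its "method" and its "body", one argument or row to a line. arm_command: Moves the arm, as the interface text tells. Shifts and turns lie within -1 to 1; 1 stands for 0.2 m of shift or pi rad of turn. Its arguments: {"type":"object","properties":{"increments":{"type":"array","items":{"type":"array","items":{"type":"number","minimum":-1,"maximum":1}}},"fingers":{"type":"number"},"force":{"type":"number"}},"required":["increments"]}

```bash
mkdir -p pics
cat > h.py <<'E'
from plant import *
import numpy as np, cv2
from scipy.spatial.transform import Rotation as R
def cam(n,f=None):
    c=read_camera(n); c['bgr']=cv2.cvtColor(c['image'],cv2.COLOR_RGB2BGR)
    if f: cv2.imwrite('pics/'+f,c['bgr'])
    return c
def ray(c,u,v,z):
    T=np.array(c['T']); d=T[:3,:3]@np.array([(u-c['cx'])/c['fx'],(v-c['cy'])/c['fy'],1]); o=T[:3,3]
    return (o+d*(z-o[2])/d[2])
def proj(c,p):
    T=np.array(c['T']); q=T[:3,:3].T@(np.array(p)-T[:3,3]); return c['fx']*q[0]/q[2]+c['cx'],c['fy']*q[1]/q[2]+c['cy']
E
python3 - <<'E'
from h import *
for n in('scene','top'):
    c=cam(n,n+'0.png'); print(n,c['fx'],c['cx'],c['cy'],np.round(c['T'],3).tolist())
s=read_state();print(s)
E
```

```text
scene 455.33247823143887 284.2302241174677 206.7010033533358 [[-0.035, 0.683, -0.73, 1.408], [0.999, 0.028, -0.022, -0.015], [0.005, -0.73, -0.683, 0.867], [0.0, 0.0, 0.0, 1.0]]
top 389.8344367005027 277.99403010747506 210.56972925985042 [[-0.015, -0.989, 0.149, 0.403], [-1.0, 0.015, -0.001, -0.037], [-0.001, -0.149, -0.989, 1.214], [0.0, 0.0, 0.0, 1.0]]
{'t': 0.1, 'q': array([-1.36036018e+00,  1.31103584e-01,  1.48919005e+00,  2.38496046e-06,
        1.52299670e+00, -8.53950999e-02]), 'dq': array([ 1.94776773e-03, -1.69974413e-04, -1.60387839e-03, -4.83973292e-04,
        4.52650060e-05, -2.54381280e-03]), 'joint_torque': array([ 1.17675743e-03, -5.61340034e+01, -4.93095803e+01,  7.70591106e-02,
        2.91394506e-02, -3.22341850e-05]), 'tool_pos': array([ 0.1749018 , -0.57372318,  0.40377056]), 'orientation': array([-3.10561179e+00, -4.62748086e-01,  1.62792411e-04]), 'force': array([ 0.52277635,  0.09517411, -1.0670199 ]), 'wrist_torque': array([-0.02422165,  0.01775447, -0.08490734]), 'gripper_force': 0.0, 'opening': 0.09310479288772196}
```

View pics/top0.png

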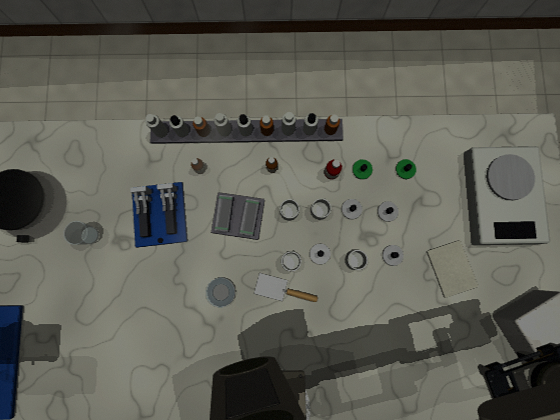

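View pics/scene0.png

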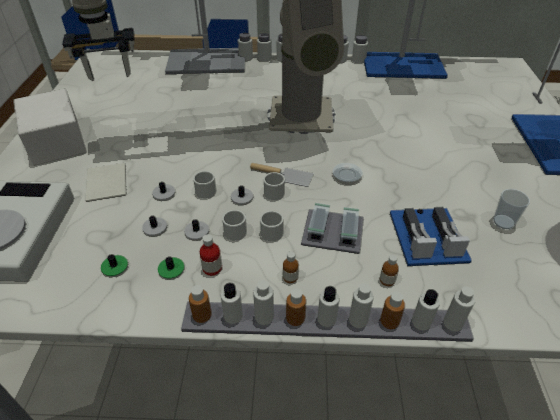

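Run:
```python
from h import *
a=cv2.imread('pics/top0.png');b=cv2.imread('pics/scene0.png')
cv2.imwrite('pics/c1.png',cv2.resize(a[172:262,125:275],None,fx=5.3,fy=5.3,interpolation=cv2.INTER_CUBIC))
cv2.imwrite('pics/c2.png',cv2.resize(b[195:275,295:475],None,fx=4.4,fy=4.4,interpolation=cv2.INTER_CUBIC))
T=cam('top');S=cam('scene')
# black knobs
for c,n,roi in((T,'top',(190,275,275,410)),(S,'scene',(165,245,130,300))):
    g=c['image'].max(2);r=roi;m=np.zeros_like(g);m[r[0]:r[1],r[2]:r[3]]=(g[r[0]:r[1],r[2]:r[3]]<60)
    k,_,st,ce=cv2.connectedComponentsWithStats(m)
    for i in range(1,k):
        if st[i,4]>8: print(n,'dark',st[i].tolist(),ce[i].round(1),ray(c,*ce[i],0.03).round(3))
```

```text
top dark [282, 200, 16, 9, 39] [290.2 202.6] [ 0.606 -0.077  0.03 ]
top dark [315, 200, 15, 12, 44] [323.8 203.2] [ 0.603 -0.18   0.03 ]
top dark [349, 205, 8, 7, 37] [352.5 207.7] [ 0.587 -0.268  0.03 ]
top dark [386, 207, 8, 7, 42] [389.2 210. ] [ 0.578 -0.38   0.03 ]
top dark [310, 209, 16, 11, 36] [315.9 215.9] [ 0.564 -0.155  0.03 ]
top dark [280, 213, 17, 8, 30] [287.7 217.8] [ 0.559 -0.068  0.03 ]
top dark [317, 250, 7, 7, 33] [320.2 253.2] [ 0.45  -0.164  0.03 ]
top dark [345, 250, 10, 20, 47] [347.9 259.9] [ 0.428 -0.247  0.03 ]
top dark [356, 251, 10, 18, 57] [361.9 259.6] [ 0.429 -0.289  0.03 ]
top dark [391, 252, 8, 6, 41] [394.3 254.5] [ 0.442 -0.388  0.03 ]
scene dark [159, 182, 7, 11, 57] [162.  187.3] [ 0.448 -0.388  0.03 ]
scene dark [239, 186, 6, 11, 55] [241.1 191.3] [ 0.456 -0.164  0.03 ]
scene dark [149, 216, 8, 12, 71] [152.8 221.6] [ 0.584 -0.38   0.03 ]
scene dark [192, 220, 7, 12, 68] [195.2 225.4] [ 0.593 -0.268  0.03 ]
```

View pics/c1.png

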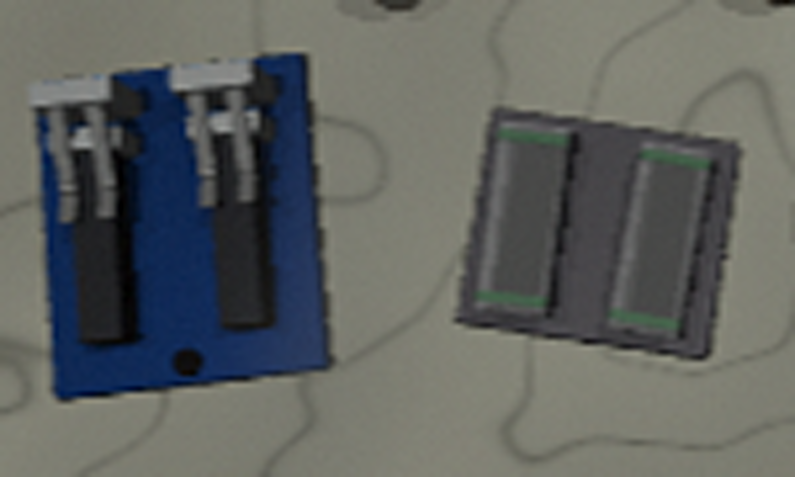

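View pics/c2.png

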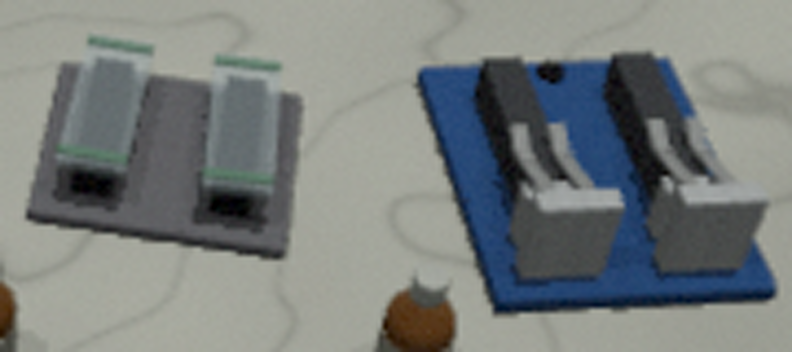

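```bash
cat > m1.py <<'E'
from h import *
T=cam('top');S=cam('scene')
def pt(p,z): return ray(T,125+p[0]/5.3-.4,172+p[1]/5.3-.4,z)[:2]
def ps(p,z): return ray(S,295+p[0]/4.4-.4,195+p[1]/4.4-.4,z)[:2]
def box(C,f,L):
    d=(f-C) # helper
for nm,f,tr,br,bl in(('top',pt,(304,54),(329,367),(59,400)),('scene',ps,(420,70),(496,310),(775,295))):
    P=[f(p,.012) for p in((tr,br,bl))]
    print(nm,'stage corners',np.round(P,4).tolist(),[round(float(np.linalg.norm(P[i]-P[i+1])),4) for i in(0,1)])
P=[pt(p,.012) for p in((304,54),(329,367),(59,400))];print('top ctr',(P[0]+P[2])/2,'yaw',np.degrees(np.arctan2(*(P[0]-P[1])[::-1])),np.degrees(np.arctan2(*(P[2]-P[1])[::-1]))-90)
P=[ps(p,.012) for p in((665,60),(420,70),(496,310),(775,295))];print('scene ctr',np.mean(P,0),'yaw',np.degrees(np.arctan2(*(P[3]-P[0])[::-1])),np.degrees(np.arctan2(*(P[2]-P[1])[::-1])),np.degrees(np.arctan2(*(P[3]-P[2])[::-1]))-90,np.degrees(np.arctan2(*(P[0]-P[1])[::-1]))-90)
# green bars
for c,n,b in((T,'top',(185,245,205,268)),(S,'scene',(200,240,300,365))):
    h=cv2.cvtColor(c['bgr'],cv2.COLOR_BGR2HSV);m=np.zeros(h.shape[:2],np.uint8)
    m[b[0]:b[1],b[2]:b[3]]=cv2.inRange(h,(55,55,40),(90,255,255))[b[0]:b[1],b[2]:b[3]]
    k,_,st,ce=cv2.connectedComponentsWithStats(m)
    for i in range(1,k):
        if st[i,4]>5: print(n,st[i].tolist(),ray(c,*ce[i],.0435).round(4))
P=[pt(p,.010) for p in((495,107),(740,143),(708,357),(457,322))];Q=[ps(p,.01) for p in((60,62),(302,95),(280,256),(28,216))]
for P in(P,Q): print('rack',np.mean(P,0).round(4),[round(float(np.linalg.norm(P[i]-P[i-1])),3) for i in range(4)],[np.degrees(np.arctan2(*(P[i]-P[i-1])[::-1])).round(1) for i in range(4)])
print('rails', [pt(p,.042).round(4).tolist() for p in((78,340),(127,340),(219,326),(270,326))])
print('base hole',pt((187,362),.012),ps((551,72),.012))
E
python3 m1.py
```

```text
top stage corners [[0.681, 0.2627], [0.4945, 0.2441], [0.4777, 0.4004]] [0.1874, 0.1572]
scene stage corners [[0.4981, 0.247], [0.6892, 0.263], [0.6723, 0.4197]] [0.1917, 0.1576]
top ctr [0.5793258  0.33155992] yaw 5.697145731466148 6.130512249567005
scene ctr [0.58560152 0.33275554] yaw 5.568947005932888 4.795622841623227 6.14683784557937 5.664541071457194
top [219, 197, 13, 2, 20] [0.6226 0.1224 0.0435]
top [246, 200, 13, 4, 22] [0.6082 0.0385 0.0435]
top [215, 227, 13, 3, 22] [0.5295 0.1334 0.0435]
top [240, 231, 14, 3, 22] [0.5161 0.0565 0.0435]
scene [308, 228, 16, 4, 28] [0.6086 0.0411 0.0435]
scene [342, 233, 14, 4, 23] [0.6231 0.123  0.0435]
rack [0.572  0.0867] [0.129, 0.147, 0.128, 0.148] [np.float64(-9.4), np.float64(-99.4), np.float64(171.1), np.float64(81.2)]
rack [0.5749 0.0872] [0.131, 0.15, 0.134, 0.145] [np.float64(171.7), np.float64(81.0), np.float64(-10.5), np.float64(-99.9)]
rails [[0.5097, 0.38], [0.5093, 0.3522], [0.5165, 0.3001], [0.516, 0.2711]]
base hole [0.49862489 0.32679099] [0.49663832 0.32803116]
```

```bash
cat >> h.py <<'E'
def plan(x,y,z,yaw,dx=0,dy=0):
    """grasp point target (world m), tool-x yaw deg; dx,dy offsets in the object's axes"""
    s=read_state();c,n=np.cos(np.radians(yaw)),np.sin(np.radians(yaw))
    t=np.array([x+c*dx-n*dy,y+n*dx+c*dy,z+.167])
    Rc=R.from_rotvec(s['orientation']);Rt=R.from_euler('z',yaw,degrees=True)*R.from_euler('x',180,degrees=True)
    r=(Rc.inv()*Rt).as_rotvec()/np.pi
    print('shift',np.round(Rc.inv().apply(t-s['tool_pos'])/.2,3),'turn',r.round(4),'t',round(s['t'],2),'grasp',(s['tool_pos']+Rc.apply([0,0,.167])).round(4),'F',s['force'].round(1),'open',round(s['opening'],4),'gf',round(s['gripper_force'],1))
E
python3 -c "
from h import *
plan(.5622,.048,.13,-10.3,-.022)"
```

```text
shift [ 2.661 -2.46   0.539] turn [-0.0002  0.      0.1514] t 0.3 grasp [ 0.1749 -0.5738  0.2374] F [ 0.8 -0.2  0.1] open 0.0929 gf 0.0
```

Call:
{"method": "arm_command", "body": {
  "increments": [
    [0.9, -0.83, 0, 0, 0, 0],
    [0.9, -0.83, 0, 0, 0, 0],
    [0.9, -0.83, 0, 0, 0, 0],
    [0.9, -0.83, 0, 0, 0, 0],
    [0.9, -0.83, 0, 0, 0, 0]
  ],
  "fingers": -0.42,
  "force": 40
}}

```text
t: 0.92
tool_pos: [0.3004, -0.3599, 0.405]
orientation: [3.106, 0.47, 0.002]
force: [0.8, 0.4, 0.1]
opening: 0.0659
gripper_force: 0.0
```

Call:
{"method": "arm_command", "body": {
  "increments": [
    [0.9, -0.83, 0, 0, 0, 0],
    [0.9, -0.83, 0, 0, 0, 0],
    [0.9, -0.83, 0, 0, 0, 0],
    [0.9, -0.83, 0, 0, 0, 0],
    [0.9, -0.83, 0, 0, 0, 0]
  ]
}}

```text
t: 1.55
tool_pos: [0.4238, -0.149, 0.4048]
orientation: [-3.106, -0.471, -0.001]
force: [-0.1, 0.2, -0.1]
opening: 0.0659
gripper_force: 0.0
```

Call:
{"method": "arm_command", "body": {
  "increments": [
    [0.86, -0.8, 0, 0, 0, 0.15],
    [0.86, -0.8, 0, 0, 0, 0.15],
    [0.86, -0.8, 0.3, 0, 0, 0.15],
    [0.86, -0.8, 0.3, 0, 0, 0.15],
    [0.86, -0.8, 0.3, 0, 0, 0.15]
  ]
}}

```text
t: 2.17
tool_pos: [0.5409, 0.0524, 0.3421]
orientation: [3.129, -0.273, -0.006]
force: [-1.2, -0.9, 0.5]
opening: 0.0657
gripper_force: 0.0
```

```bash
python3 -c "
from h import *
plan(.5622,.048,.038,-10.3,-.022)"
```

```text
shift [0.001 0.002 0.686] turn [0.0002 0.0011 0.0018] t 2.17 grasp [0.5403 0.0524 0.1751] F [-1.2 -0.9  0.5] open 0.0657 gf 0.0
```

Call:
{"method": "arm_command", "body": {
  "increments": [
    [0, 0, 0.3, 0, 0, 0],
    [0, 0, 0.5, 0, 0, 0],
    [0, 0, 0.6, 0, 0, 0],
    [0, 0, 0.685, 0, 0, 0],
    [0, 0, 0.685, 0, 0, 0]
  ]
}}

```text
t: 2.8
tool_pos: [0.5401, 0.0506, 0.2068]
orientation: [3.129, -0.277, -0.003]
force: [-0.1, -0.1, 0.6]
opening: 0.0658
gripper_force: 0.0
```

Call:
{"method": "arm_command", "body": {
  "increments": [
    [0, 0, 0, 0, 0, 0],
    [0, 0, 0, 0, 0, 0],
    [0, 0, 0, 0, 0, 0],
    [0, 0, 0, 0, 0, 0],
    [0, 0, 0, 0, 0, 0]
  ],
  "fingers": 1
}}

```text
t: 3.42
tool_pos: [0.5408, 0.0519, 0.2086]
orientation: [-3.129, 0.275, -0.002]
force: [-0.5, 0.2, 6.4]
opening: 0.0393
gripper_force: 40.0
```

Call:
{"method": "arm_command", "body": {
  "increments": [
    [0, 0, -0.05, 0, 0, 0],
    [0, 0, -0.15, 0, 0, 0],
    [0, 0, -0.3, 0, 0, 0],
    [0, 0, -0.4, 0, 0, 0],
    [0, 0, -0.4, 0, 0, 0]
  ]
}}

```text
t: 4.05
tool_pos: [0.5412, 0.0518, 0.2899]
orientation: [-3.129, 0.275, -0.006]
force: [-0.1, -0.6, -1.5]
opening: 0.0395
gripper_force: 40.0
```

```bash
python3 -c "
from h import *
s=cam('scene');t=cam('top')
cv2.imwrite('pics/g1.png',np.hstack([cv2.resize(s['bgr'][150:280,290:420],(400,400)),cv2.resize(t['bgr'][160:290,180:310],(400,400))]))
# left lane, ahead of lips
plan(.5642,.3715,.09,5.5,-.022-.055)
plan(.5709,.291,.09,5.5,-.022-.055)
plan(.5709,.291,.09,-10.3,-.022-.055)"
```

```text
shift [-0.531 -1.492  0.151] turn [ 0.      0.0002 -0.0864] t 4.15 grasp [0.54   0.0518 0.1202] F [ 1.1  0.5 -1.6] open 0.0391 gf 40.0
shift [-0.428 -1.101  0.151] turn [ 0.      0.0002 -0.0864] t 4.15 grasp [0.54   0.0518 0.1202] F [ 1.1  0.5 -1.6] open 0.0391 gf 40.0
shift [-0.442 -1.206  0.151] turn [0.     0.0002 0.0014] t 4.15 grasp [0.54   0.0518 0.1202] F [ 1.1  0.5 -1.6] open 0.0391 gf 40.0
```

View pics/g1.png

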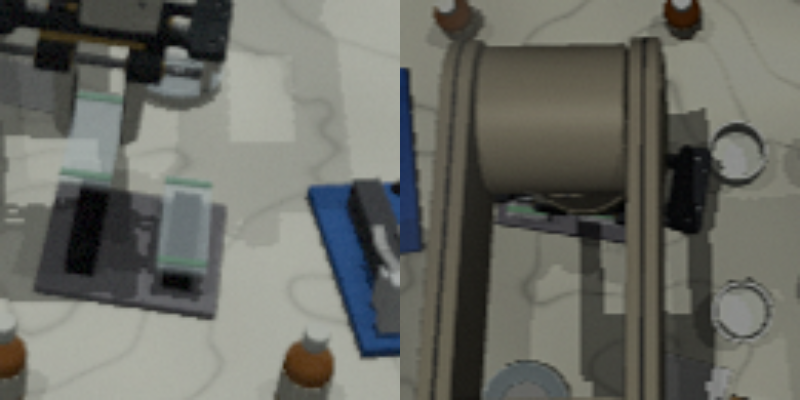

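Call:
{"method": "arm_command", "body": {
  "increments": [
    [-0.07, -0.2, 0, 0, 0, 0],
    [-0.17, -0.47, 0, 0, 0, 0],
    [-0.25, -0.7, 0, 0, 0, 0],
    [-0.27, -0.75, 0, 0, 0, 0],
    [-0.27, -0.75, 0, 0, 0, 0]
  ]
}}

```text
t: 4.78
tool_pos: [0.5128, 0.2091, 0.2864]
orientation: [3.129, -0.273, -0.003]
force: [-0.3, -1.8, -0.6]
opening: 0.0395
gripper_force: 40.0
```

Call:
{"method": "arm_command", "body": {
  "increments": [
    [-0.07, -0.2, 0, 0, 0, -0.03],
    [-0.15, -0.42, 0, 0, 0, -0.06],
    [-0.22, -0.62, 0, 0, 0, -0.086],
    [-0.26, -0.74, 0, 0, 0, -0.086],
    [-0.26, -0.74, 0, 0, 0, -0.086]
  ]
}}

```text
t: 5.4
tool_pos: [0.4882, 0.3636, 0.287]
orientation: [3.137, 0.15, -0.001]
force: [-0.7, -1.0, -0.5]
opening: 0.0391
gripper_force: 40.0
```

```bash
python3 -c "
from h import *
s=cam('scene');t=cam('top')
cv2.imwrite('pics/g2.png',np.hstack([cv2.resize(s['bgr'][150:280,350:480],(400,400),interpolation=2),cv2.resize(t['bgr'][160:290,100:230],(400,400))]))
plan(.5642,.3715,.0586,5.5,-.022-.055)"
```

```text
shift [-0.004 -0.01   0.308] turn [ 0.0003  0.0002 -0.0007] t 5.5 grasp [0.4885 0.3621 0.1201] F [ 0.3  0.4 -1.4] open 0.0392 gf 40.0
```

View pics/g2.png

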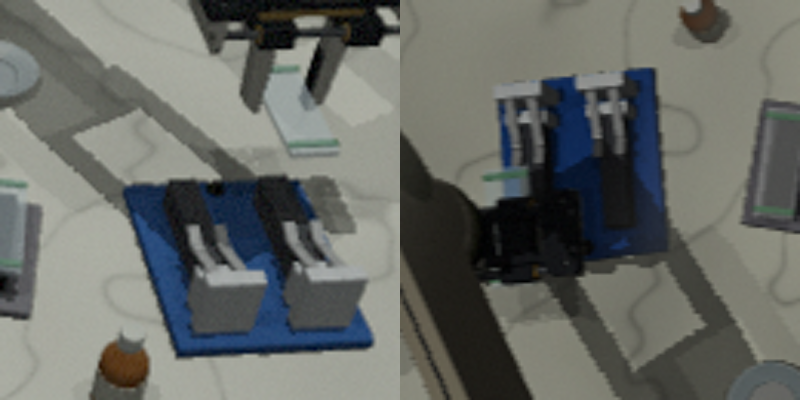

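Call:
{"method": "arm_command", "body": {
  "increments": [
    [0, -0.01, 0.1, 0, 0, 0],
    [0, -0.01, 0.2, 0, 0, 0],
    [0, -0.01, 0.3, 0, 0, 0],
    [0, -0.01, 0.3, 0, 0, 0],
    [0, -0.01, 0.3, 0, 0, 0]
  ]
}}

```text
t: 6.12
tool_pos: [0.4879, 0.3657, 0.2278]
orientation: [3.138, 0.149, -0.0]
force: [-0.4, 0.7, -1.2]
opening: 0.0392
gripper_force: 40.0
```

```bash
cat > bar.py <<'E'
from h import *
import sys
z=float(sys.argv[1])
for n,b in(('top',(195,250,120,185)),('scene',(150,250,380,470))):
    c=cam(n);h=cv2.cvtColor(c['bgr'],cv2.COLOR_BGR2HSV);m=np.zeros(h.shape[:2],np.uint8)
    m[b[0]:b[1],b[2]:b[3]]=cv2.inRange(h,(55,55,40),(92,255,255))[b[0]:b[1],b[2]:b[3]]
    k,_,st,ce=cv2.connectedComponentsWithStats(m)
    for i in range(1,k):
        if st[i,4]>5:
            p=ray(c,*ce[i],z)
            q=p[:2]-[.5642,.3715];q2=p[:2]-[.5709,.291];a=.0985;M=np.array([[np.cos(a),np.sin(a)],[-np.sin(a),np.cos(a)]])
            print(n,st[i].tolist(),p.round(4),'in left lane',(M@q).round(4),'right',(M@q2).round(4))
E
python3 bar.py .062; python3 -c "
from h import *
plan(.5642,.3715,.0486,5.6,-.022-.055)"
```

```text
top [134, 218, 14, 4, 31] [0.5567 0.3728 0.062 ] in left lane [-0.0073  0.0021] right [-0.0061  0.0828]
scene [440, 213, 15, 2, 25] [0.5564 0.3733 0.062 ] in left lane [-0.0076  0.0025] right [-0.0063  0.0833]
shift [-0.005  0.01   0.066] turn [-0.0002 -0.0005 -0.0009] t 6.22 grasp [0.4885 0.3661 0.0618] F [ 0.7  0.9 -0.3] open 0.0392 gf 40.0
```

Call:
{"method": "arm_command", "body": {
  "increments": [
    [-0.005, 0.01, 0.03, 0, 0, 0],
    [-0.005, 0.01, 0.045, 0, 0, 0],
    [-0.005, 0.01, 0.055, 0, 0, 0],
    [-0.005, 0.01, 0.06, 0, 0, 0],
    [-0.005, 0.01, 0.06, 0, 0, 0]
  ]
}}

```text
t: 6.85
tool_pos: [0.4871, 0.3636, 0.2158]
orientation: [-3.138, -0.149, -0.0]
force: [-0.2, 0.7, -0.6]
opening: 0.0392
gripper_force: 40.0
```

Call:
{"method": "arm_command", "body": {
  "increments": [
    [0, 0, 0.003, 0, 0, 0],
    [0, 0, 0.006, 0, 0, 0],
    [0, 0, 0.006, 0, 0, 0],
    [0, 0, 0.006, 0, 0, 0],
    [0, 0, 0.006, 0, 0, 0]
  ]
}}

```text
t: 7.48
tool_pos: [0.4871, 0.3637, 0.215]
orientation: [-3.138, -0.149, -0.0]
force: [-2.8, -0.8, 4.8]
opening: 0.0391
gripper_force: 40.0
```

```bash
python3 -c "
from h import *
plan(.5642,.3715,.0486,5.6,-.022-.055)"
```

```text
shift [ 0.002 -0.001 -0.003] turn [-0.     -0.0001 -0.0009] t 7.47 grasp [0.4871 0.3637 0.048 ] F [-2.8 -0.8  4.8] open 0.0391 gf 40.0
```

Call:
{"method": "arm_command", "body": {
  "increments": [
    [0.03, 0, -0.002, 0, 0, 0],
    [0.06, 0, -0.002, 0, 0, 0],
    [0.09, 0, -0.002, 0, 0, 0],
    [0.12, 0, -0.002, 0, 0, 0],
    [0.15, 0, -0.002, 0, 0, 0]
  ],
  "force": 50
}}

```text
t: 8.1
tool_pos: [0.5144, 0.367, 0.2155]
orientation: [3.137, 0.15, -0.013]
force: [-27.7, -4.3, 25.1]
opening: 0.0393
gripper_force: 50.0
```

```bash
python3 bar.py .05; python3 -c "
from h import *
plan(.5642,.3715,.0486,5.6,-.022)"
```

```text
top [139, 211, 4, 3, 8] [0.5815 0.3764 0.05  ] in left lane [0.0177 0.0032] right [0.019  0.0839]
top [137, 243, 4, 2, 8] [0.4858 0.3787 0.05  ] in left lane [-0.0773  0.0149] right [-0.076   0.0957]
scene [447, 223, 4, 2, 6] [0.5812 0.377  0.05  ] in left lane [0.0174 0.0038] right [0.0187 0.0846]
shift [ 0.137  0.001 -0.001] turn [ 0.      0.002  -0.0007] t 8.2 grasp [0.5139 0.3669 0.0486] F [-19.1  -2.7  19.2] open 0.0392 gf 50.0
```

Call:
{"method": "arm_command", "body": {
  "increments": [
    [0.02, 0, 0, 0, 0, 0],
    [0.04, 0, 0, 0, 0, 0],
    [0.06, 0, 0, 0, 0, 0],
    [0.08, 0, 0, 0, 0, 0],
    [0.1, 0, 0, 0, 0, 0]
  ]
}}

```text
t: 8.82
tool_pos: [0.5343, 0.3694, 0.2156]
orientation: [3.138, 0.151, -0.01]
force: [-18.6, -0.7, 16.6]
opening: 0.039
gripper_force: 50.0
```

```bash
python3 bar.py .05; python3 -c "
from h import *
plan(.5642,.3715,.0486,5.6,-.022)"
```

```text
top [139, 205, 4, 2, 7] [0.6009 0.3778 0.05  ] in left lane [0.0371 0.0026] right [0.0384 0.0834]
top [136, 236, 5, 2, 9] [0.5069 0.3804 0.05  ] in left lane [-0.0561  0.0145] right [-0.0549  0.0952]
scene [450, 229, 4, 2, 6] [0.6016 0.3798 0.05  ] in left lane [0.038  0.0046] right [0.0393 0.0854]
shift [ 0.037  0.003 -0.   ] turn [-0.0002  0.0016 -0.0006] t 8.93 grasp [0.5341 0.3693 0.0486] F [-15.9  -0.   15.6] open 0.0391 gf 50.0
```

Call:
{"method": "arm_command", "body": {
  "increments": [
    [0.01, 0.002, 0, 0, 0, 0],
    [0.02, 0.002, 0, 0, 0, 0],
    [0.03, 0.002, 0, 0, 0, 0],
    [0.035, 0.002, 0, 0, 0, 0],
    [0.04, 0.002, 0, 0, 0, 0]
  ]
}}

```text
t: 9.55
tool_pos: [0.5425, 0.3696, 0.2156]
orientation: [-3.138, -0.15, 0.01]
force: [-19.9, -2.2, 18.3]
opening: 0.0391
gripper_force: 50.0
```

```bash
python3 bar.py .05; python3 -c "
from h import *
plan(.5642,.3715,.0486,5.6,-.022)"
```

```text
top [138, 202, 5, 2, 9] [0.6097 0.3783 0.05  ] in left lane [0.046  0.0023] right [0.0472 0.0831]
top [137, 233, 5, 3, 10] [0.5151 0.3793 0.05  ] in left lane [-0.0481  0.0126] right [-0.0468  0.0933]
scene [451, 231, 4, 2, 6] [0.6085 0.3807 0.05  ] in left lane [0.0449 0.0048] right [0.0462 0.0856]
shift [-0.001  0.001  0.   ] turn [-0.0002  0.0019 -0.0006] t 9.65 grasp [0.5415 0.3696 0.0486] F [-20.5  -1.   18.1] open 0.039 gf 50.0
```

Call:
{"method": "arm_command", "body": {
  "increments": [
    [0.0, 0, -0.002, 0, 0, 0],
    [0.005, 0, -0.004, 0, 0, 0],
    [0.01, 0, -0.004, 0, 0, 0],
    [0.015, 0, -0.004, 0, 0, 0],
    [0.015, 0, -0.004, 0, 0, 0]
  ]
}}

```text
t: 10.28
tool_pos: [0.5443, 0.3698, 0.2156]
orientation: [3.137, 0.151, -0.016]
force: [-26.4, -2.9, 20.3]
opening: 0.0392
gripper_force: 50.0
```

```bash
python3 bar.py .05; python3 -c "
from h import *
plan(.5642,.3715,.0486,5.6,-.022)"
```

```text
top [138, 201, 5, 3, 10] [0.6105 0.3793 0.05  ] in left lane [0.0469 0.0032] right [0.0481 0.084 ]
top [145, 201, 3, 2, 6] [0.6127 0.3609 0.05  ] in left lane [ 0.0472 -0.0153] right [0.0485 0.0654]
top [137, 233, 4, 2, 8] [0.5157 0.3799 0.05  ] in left lane [-0.0474  0.0131] right [-0.0461  0.0939]
shift [-0.01   0.001  0.   ] turn [ 0.0001  0.0032 -0.0005] t 10.38 grasp [0.5426 0.3696 0.0486] F [-26.4  -3.3  19.3] open 0.0391 gf 50.0
```

Call:
{"method": "arm_command", "body": {
  "increments": [
    [0.005, 0, 0, 0, 0, 0],
    [0.01, 0, 0, 0, 0, 0],
    [0.015, 0, 0, 0, 0, 0],
    [0.015, 0, 0, 0, 0, 0],
    [0.015, 0, 0, 0, 0, 0]
  ]
}}

```text
t: 11.0
tool_pos: [0.5454, 0.3701, 0.2155]
orientation: [3.136, 0.152, -0.024]
force: [-40.3, -6.1, 30.3]
opening: 0.0391
gripper_force: 50.0
```

```bash
python3 bar.py .05; python3 -c "
from h import *
plan(.5642,.3715,.0486,5.6,-.022)
t=cam('top');s=cam('scene')
cv2.imwrite('pics/g3.png',np.hstack([cv2.resize(s['bgr'][200:280,380:480],(400,320),interpolation=2),cv2.resize(t['bgr'][175:255,120:220],(400,320),interpolation=2)]))"
```

```text
top [138, 201, 5, 3, 10] [0.6105 0.3793 0.05  ] in left lane [0.0469 0.0032] right [0.0481 0.084 ]
top [145, 201, 3, 2, 6] [0.6127 0.3609 0.05  ] in left lane [ 0.0472 -0.0153] right [0.0485 0.0654]
top [137, 233, 5, 2, 10] [0.5157 0.3784 0.05  ] in left lane [-0.0476  0.0116] right [-0.0463  0.0924]
shift [-0.016  0.002 -0.   ] turn [ 0.0005  0.005  -0.0003] t 11.1 grasp [0.5428 0.3696 0.0485] F [-40.6  -5.9  30.2] open 0.0392 gf 50.0
```

View pics/g3.png

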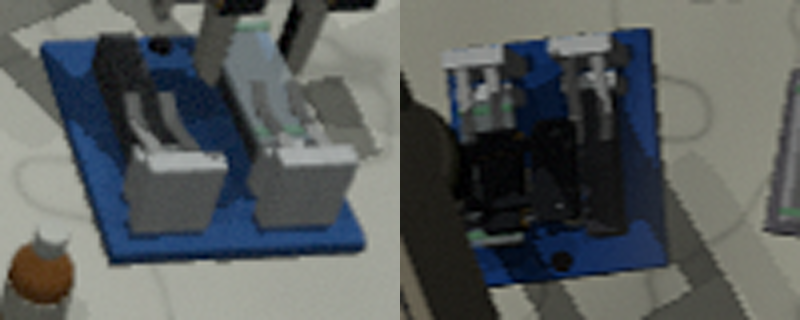

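Call:
{"method": "arm_command", "body": {
  "increments": [
    [0, 0, 0, 0, 0, 0],
    [0, 0, 0, 0, 0, 0],
    [0, 0, 0, 0, 0, 0],
    [0, 0, 0, 0, 0, 0],
    [0, 0, 0, 0, 0, 0]
  ],
  "fingers": -0.42
}}

```text
t: 11.82
tool_pos: [0.551, 0.3691, 0.2156]
orientation: [3.138, 0.148, 0.0]
force: [-0.3, -0.2, 1.0]
opening: 0.066
gripper_force: 0.0
```

Call:
{"method": "arm_command", "body": {
  "increments": [
    [0, 0, -0.2, 0, 0, 0],
    [0, 0, -0.4, 0, 0, 0],
    [0, 0, -0.6, 0, 0, 0],
    [0, 0, -0.6, 0, 0, 0],
    [0, 0, -0.6, 0, 0, 0]
  ]
}}

```text
t: 12.45
tool_pos: [0.5507, 0.3691, 0.3352]
orientation: [3.138, 0.149, -0.001]
force: [0.2, -0.7, -0.8]
opening: 0.0666
gripper_force: 0.0
```

```bash
python3 bar.py .05; python3 -c "
from h import *
plan(.576,.128,.15,-7.2,-.022)"
```

```text
top [137, 232, 14, 3, 26] [0.5176 0.3655 0.05  ] in left lane [-0.047  -0.0014] right [-0.0457  0.0793]
shift [-0.093  1.187  0.085] turn [0.0005 0.0009 0.0701] t 12.55 grasp [0.5499 0.3687 0.1666] F [-0.5  1.   0.1] open 0.0662 gf 0.0
```

Call:
{"method": "arm_command", "body": {
  "increments": [
    [-0.04, 0.6, 0, 0, 0, 0],
    [-0.04, 0.6, 0, 0, 0, 0],
    [-0.04, 0.6, 0, 0, 0, 0],
    [-0.04, 0.6, 0, 0, 0, 0],
    [-0.04, 0.6, 0, 0, 0, 0]
  ]
}}

```text
t: 13.18
tool_pos: [0.554, 0.2501, 0.3352]
orientation: [-3.138, -0.151, 0.001]
force: [0.9, 0.7, -0.2]
opening: 0.0659
gripper_force: 0.0
```

Call:
{"method": "arm_command", "body": {
  "increments": [
    [-0.053, 0.587, 0.08, 0, 0, 0.07],
    [-0.053, 0.587, 0.08, 0, 0, 0.07],
    [-0.053, 0.587, 0.08, 0, 0, 0.07],
    [-0.053, 0.587, 0.08, 0, 0, 0.07],
    [-0.053, 0.587, 0.08, 0, 0, 0.07]
  ]
}}

```text
t: 13.8
tool_pos: [0.5548, 0.1328, 0.32]
orientation: [-3.135, 0.193, -0.001]
force: [-1.4, -0.3, -0.3]
opening: 0.0657
gripper_force: 0.0
```

```bash
python3 -c "
from h import *
plan(.576,.128,.038,-7.2,-.022)"
```

```text
shift [-0.002  0.011  0.575] turn [-0.0002 -0.0001  0.0009] t 13.8 grasp [0.5549 0.1329 0.153 ] F [-1.4 -0.3 -0.3] open 0.0657 gf 0.0
```

Call:
{"method": "arm_command", "body": {
  "increments": [
    [0, 0.01, 0.25, 0, 0, 0],
    [0, 0.01, 0.42, 0, 0, 0],
    [0, 0.01, 0.52, 0, 0, 0],
    [0, 0.01, 0.57, 0, 0, 0],
    [0, 0.01, 0.57, 0, 0, 0]
  ]
}}

```text
t: 14.42
tool_pos: [0.5547, 0.1296, 0.2059]
orientation: [-3.135, 0.196, -0.0]
force: [-0.0, -0.1, 0.5]
opening: 0.066
gripper_force: 0.0
```

Call:
{"method": "arm_command", "body": {
  "increments": [
    [0, 0, 0, 0, 0, 0],
    [0, 0, 0, 0, 0, 0],
    [0, 0, 0, 0, 0, 0],
    [0, 0, 0, 0, 0, 0],
    [0, 0, 0, 0, 0, 0]
  ],
  "fingers": 1,
  "force": 50
}}

```text
t: 15.05
tool_pos: [0.5548, 0.1292, 0.2065]
orientation: [-3.135, 0.197, -0.002]
force: [-1.4, -0.2, 6.5]
opening: 0.0392
gripper_force: 49.9
```

Call:
{"method": "arm_command", "body": {
  "increments": [
    [0, 0, -0.05, 0, 0, 0],
    [0, 0, -0.15, 0, 0, 0],
    [0, 0, -0.3, 0, 0, 0],
    [0, 0, -0.4, 0, 0, 0],
    [0, 0, -0.4, 0, 0, 0]
  ]
}}

```text
t: 15.68
tool_pos: [0.5554, 0.1293, 0.2885]
orientation: [-3.134, 0.196, -0.007]
force: [0.2, -0.3, -0.7]
opening: 0.0389
gripper_force: 49.9
```

```bash
python3 -c "
from h import *
plan(.5709,.291,.1,5.6,-.022-.055)"
```

```text
shift [-0.4   -0.727  0.107] turn [-0.0002 -0.0015 -0.071 ] t 15.68 grasp [0.5562 0.1294 0.1216] F [ 0.2 -0.3 -0.7] open 0.0389 gf 49.9
```

Call:
{"method": "arm_command", "body": {
  "increments": [
    [-0.1, -0.18, 0, 0, 0, -0.03],
    [-0.22, -0.4, 0, 0, 0, -0.06],
    [-0.34, -0.62, 0, 0, 0, -0.071],
    [-0.4, -0.727, 0, 0, 0, -0.071],
    [-0.4, -0.727, 0, 0, 0, -0.071]
  ]
}}

```text
t: 16.3
tool_pos: [0.492, 0.2847, 0.2844]
orientation: [3.137, 0.158, -0.003]
force: [-0.8, 0.7, -1.1]
opening: 0.0391
gripper_force: 49.9
```

Call:
{"method": "arm_command", "body": {
  "increments": [
    [0, 0, 0.1, 0, 0, 0],
    [0, 0, 0.2, 0, 0, 0],
    [0, 0, 0.3, 0, 0, 0],
    [0, 0, 0.3, 0, 0, 0],
    [0, 0, 0.3, 0, 0, 0]
  ]
}}

```text
t: 16.92
tool_pos: [0.4935, 0.2832, 0.2258]
orientation: [3.138, 0.153, -0.0]
force: [0.2, -1.1, -0.5]
opening: 0.039
gripper_force: 49.9
```

```bash
python3 bar.py .0645; python3 -c "
from h import *
plan(.5709,.291,.047,5.6,-.022-.055)"
```

```text
top [161, 216, 14, 4, 27] [0.5612 0.2913 0.0645] in left lane [-0.0109 -0.0795] right [-0.0096  0.0013]
scene [407, 213, 16, 2, 26] [0.5628 0.2945 0.0645] in left lane [-0.0089 -0.0765] right [-0.0077  0.0043]
shift [0.002 0.001 0.064] turn [-0.0002 -0.0005 -0.    ] t 17.02 grasp [0.4941 0.2837 0.0597] F [ 0.4  0.2 -0. ] open 0.0393 gf 49.9
```

Call:
{"method": "arm_command", "body": {
  "increments": [
    [0, 0.006, 0.03, 0, 0, 0],
    [0, 0.006, 0.045, 0, 0, 0],
    [0, 0.006, 0.055, 0, 0, 0],
    [0, 0.006, 0.06, 0, 0, 0],
    [0, 0.006, 0.06, 0, 0, 0]
  ]
}}

```text
t: 17.65
tool_pos: [0.4934, 0.2823, 0.2137]
orientation: [-3.138, -0.154, 0.0]
force: [0.5, -0.7, -1.2]
opening: 0.0392
gripper_force: 49.9
```

Call:
{"method": "arm_command", "body": {
  "increments": [
    [0, 0, 0.003, 0, 0, 0],
    [0, 0, 0.006, 0, 0, 0],
    [0, 0, 0.006, 0, 0, 0],
    [0, 0, 0.006, 0, 0, 0],
    [0, 0, 0.006, 0, 0, 0]
  ]
}}

```text
t: 18.27
tool_pos: [0.4934, 0.2823, 0.2128]
orientation: [-3.138, -0.154, -0.0]
force: [-2.7, -0.6, 4.8]
opening: 0.0393
gripper_force: 49.9
```

```bash
python3 bar.py .051; python3 -c "
from h import *
plan(.5709,.291,.047,5.6,-.022-.055)
t=cam('top');s=cam('scene')
cv2.imwrite('pics/g4.png',np.hstack([cv2.resize(s['bgr'][200:280,380:480],(400,320),interpolation=2),cv2.resize(t['bgr'][175:255,120:220],(400,320),interpolation=2)]))"
```

```text
top [163, 217, 13, 3, 22] [0.5613 0.29   0.051 ] in left lane [-0.0109 -0.0809] right [-0.0096 -0.0001]
scene [407, 216, 15, 2, 23] [0.56   0.2958 0.051 ] in left lane [-0.0116 -0.0749] right [-0.0103  0.0058]
shift [ 0.005 -0.006 -0.006] turn [-0.     -0.0001  0.    ] t 18.38 grasp [0.4935 0.2823 0.0458] F [-2.9 -1.5  6.6] open 0.0391 gf 49.9
```

View pics/g4.png

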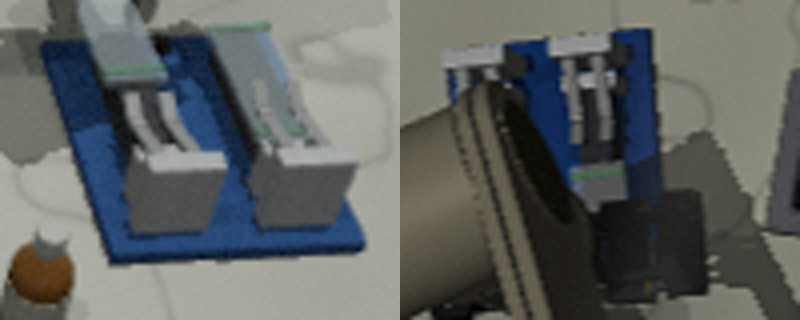

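Call:
{"method": "arm_command", "body": {
  "increments": [
    [0.03, 0, -0.004, 0, 0, 0],
    [0.06, 0, -0.004, 0, 0, 0],
    [0.09, 0, -0.004, 0, 0, 0],
    [0.12, 0, -0.004, 0, 0, 0],
    [0.15, 0, -0.004, 0, 0, 0]
  ]
}}

```text
t: 19.1
tool_pos: [0.5214, 0.2853, 0.2134]
orientation: [3.137, 0.154, -0.012]
force: [-28.0, -3.3, 27.0]
opening: 0.0393
gripper_force: 49.9
```

Call:
{"method": "arm_command", "body": {
  "increments": [
    [0.02, 0, 0, 0, 0, 0],
    [0.04, 0, 0, 0, 0, 0],
    [0.06, 0, 0, 0, 0, 0],
    [0.08, 0, 0, 0, 0, 0],
    [0.1, 0, 0, 0, 0, 0]
  ]
}}

```text
t: 19.73
tool_pos: [0.5394, 0.2877, 0.2134]
orientation: [3.136, 0.156, -0.019]
force: [-21.8, -3.3, 22.3]
opening: 0.0395
gripper_force: 49.9
```

```bash
python3 bar.py .051; python3 -c "
from h import *
plan(.5709,.291,.047,5.6,-.022)"
```

```text
top [165, 203, 4, 2, 7] [0.6052 0.2976 0.051 ] in left lane [ 0.0335 -0.0775] right [0.0348 0.0032]
scene [444, 232, 3, 2, 6] [0.6136 0.3608 0.051 ] in left lane [ 0.0481 -0.0155] right [0.0494 0.0652]
shift [ 0.037 -0.002 -0.003] turn [-0.      0.0016  0.0003] t 19.82 grasp [0.5408 0.2876 0.0465] F [-13.8  -1.3  13.4] open 0.0394 gf 49.9
```

Call:
{"method": "arm_command", "body": {
  "increments": [
    [0.01, 0, 0, 0, 0, 0],
    [0.02, 0, 0, 0, 0, 0],
    [0.03, 0, 0, 0, 0, 0],
    [0.04, 0, 0, 0, 0, 0],
    [0.045, 0, 0, 0, 0, 0]
  ]
}}

```text
t: 20.45
tool_pos: [0.5501, 0.2884, 0.2135]
orientation: [3.137, 0.155, -0.011]
force: [-20.9, -1.5, 20.9]
opening: 0.039
gripper_force: 49.9
```

```bash
python3 bar.py .051; python3 -c "
from h import *
plan(.5709,.291,.047,5.6,-.022)"
```

```text
top [165, 199, 4, 3, 8] [0.6162 0.2986 0.051 ] in left lane [ 0.0446 -0.0777] right [0.0458 0.0031]
top [137, 233, 8, 2, 11] [0.516  0.3748 0.051 ] in left lane [-0.0477  0.008 ] right [-0.0464  0.0888]
scene [444, 232, 3, 2, 6] [0.6136 0.3608 0.051 ] in left lane [ 0.0481 -0.0155] right [0.0494 0.0652]
shift [-0.006 -0.003 -0.003] turn [0.     0.0021 0.0002] t 20.55 grasp [0.5491 0.2883 0.0465] F [-21.7  -1.3  19. ] open 0.0388 gf 49.9
```

Call:
{"method": "arm_command", "body": {
  "increments": [
    [0.005, 0, 0, 0, 0, 0],
    [0.01, 0, 0, 0, 0, 0],
    [0.015, 0, 0, 0, 0, 0],
    [0.02, 0, 0, 0, 0, 0],
    [0.02, 0, 0, 0, 0, 0]
  ]
}}

```text
t: 21.18
tool_pos: [0.5529, 0.2888, 0.2134]
orientation: [3.137, 0.155, -0.017]
force: [-31.3, -4.6, 27.5]
opening: 0.0393
gripper_force: 49.9
```

```bash
python3 -c "
from h import *
plan(.5709,.291,.047,5.6,-.022)"
```

```text
shift [-0.02  -0.002 -0.003] turn [0.0002 0.0034 0.0003] t 21.18 grasp [0.5512 0.2885 0.0464] F [-31.3  -4.6  27.5] open 0.0393 gf 49.9
```

Call:
{"method": "arm_command", "body": {
  "increments": [
    [0.005, 0, 0, 0, 0, 0],
    [0.01, 0, 0, 0, 0, 0],
    [0.01, 0, 0, 0, 0, 0],
    [0.01, 0, 0, 0, 0, 0],
    [0.01, 0, 0, 0, 0, 0]
  ]
}}

```text
t: 21.8
tool_pos: [0.5537, 0.289, 0.2134]
orientation: [3.136, 0.155, -0.023]
force: [-41.1, -6.1, 35.7]
opening: 0.0391
gripper_force: 49.9
```

```bash
python3 bar.py .051; python3 -c "
from h import *
plan(.5709,.291,.047,5.6,-.022)"
```

```text
top [165, 199, 4, 2, 7] [0.618  0.2993 0.051 ] in left lane [ 0.0464 -0.0772] right [0.0477 0.0036]
top [172, 198, 3, 2, 6] [0.6205 0.279  0.051 ] in left lane [ 0.047  -0.0976] right [ 0.0482 -0.0168]
top [136, 232, 11, 3, 18] [0.5167 0.3728 0.051 ] in left lane [-0.0471  0.0059] right [-0.0459  0.0867]
scene [420, 233, 3, 2, 6] [0.6195 0.3005 0.051 ] in left lane [ 0.048 -0.076] right [0.0493 0.0047]
shift [-0.023 -0.002 -0.003] turn [0.0004 0.0046 0.0004] t 21.9 grasp [0.5513 0.2885 0.0464] F [-38.9  -5.9  35.1] open 0.0388 gf 49.9
```

Call:
{"method": "arm_command", "body": {
  "increments": [
    [0, 0, 0, 0, 0, 0],
    [0, 0, 0, 0, 0, 0],
    [0, 0, 0, 0, 0, 0],
    [0, 0, 0, 0, 0, 0],
    [0, 0, 0, 0, 0, 0]
  ],
  "fingers": -0.42
}}

```text
t: 22.52
tool_pos: [0.5582, 0.2885, 0.2132]
orientation: [3.138, 0.153, 0.0]
force: [0.8, -0.0, 0.0]
opening: 0.066
gripper_force: 0.0
```

Call:
{"method": "arm_command", "body": {
  "increments": [
    [0, 0, -0.2, 0, 0, 0],
    [0, 0, -0.4, 0, 0, 0],
    [0, 0, -0.6, 0, 0, 0],
    [0, 0, -0.8, 0, 0, 0],
    [0, 0, -0.8, 0, 0, 0]
  ]
}}

```text
t: 23.15
tool_pos: [0.5592, 0.289, 0.3785]
orientation: [-3.135, -0.153, -0.012]
force: [-0.5, 1.2, 0.1]
opening: 0.0661
gripper_force: 0.0
```

```bash
python3 bar.py .051
cat > jars.py <<'E'
from h import *
import sys
T=cam('top');S=cam('scene')
def tri(u,v,u2,v2):
    A=[];b=[]
    for c,p in((T,(u,v)),(S,(u2,v2))):
        o=np.array(c['T'])[:3,3];d=ray(c,*p,0)-o;d/=np.linalg.norm(d);P=np.eye(3)-np.outer(d,d);A.append(P);b.append(P@o)
    return np.linalg.lstsq(np.vstack(A),np.hstack(b),rcond=None)[0]
k=4;out=[]
for c,n,(r0,r1,c0,c1),(rmin,rmax) in((T,'top',(190,280,270,420),(8,13)),(S,'scene',(160,250,130,300),(7,14))):
    g=cv2.resize(c['bgr'][r0:r1,c0:c1],None,fx=k,fy=k,interpolation=cv2.INTER_CUBIC)
    sy=1.0 if n=='top' else 1/0.72
    gg=cv2.cvtColor(g,cv2.COLOR_BGR2GRAY);h=cv2.resize(gg,None,fx=1,fy=sy)
    h=cv2.GaussianBlur(h,(5,5),0)
    C=cv2.HoughCircles(h,cv2.HOUGH_GRADIENT,1,60,param1=90,param2=18,minRadius=rmin*k,maxRadius=rmax*k)
    for x,y,r in (C[0] if C is not None else []):
        u,v=(x+.5)/k-.5+c0,(y/sy+.5)/k-.5+r0
        print(n,round(u,1),round(v,1),'r',round(r/k,1),'z.055',ray(c,u,v,.055)[:2].round(4),'z.01',ray(c,u,v,.01)[:2].round(4))
        cv2.ellipse(g,(int(x),int(y/sy)),(int(r),int(r/sy)),0,0,360,(0,0,255),1)
    out.append(g)
w=max(o.shape[1] for o in out);cv2.imwrite('pics/'+sys.argv[1],cv2.resize(np.vstack([cv2.copyMakeBorder(o,0,0,0,w-o.shape[1],0) for o in out]),None,fx=.83,fy=.83))
# knobs: black blobs with low saturation, near lid size
K=[]
for c,b in((T,(190,275,275,420)),(S,(165,245,130,300))):
    g=c['image'].max(2);m=np.zeros_like(g);m[b[0]:b[1],b[2]:b[3]]=g[b[0]:b[1],b[2]:b[3]]<50
    kk,_,st,ce=cv2.connectedComponentsWithStats(m);K.append([(ce[i],st[i]) for i in range(1,kk) if 15<st[i,4]<90 and st[i,2]<10])
for p,s1 in K[0]:
    for q,s2 in K[1]:
        X=tri(*p,*q)
        if np.linalg.norm(X-ray(T,*p,X[2]))<.006 and .01<X[2]<.05: print('knob',p.round(1),q.round(1),X.round(4),'top@.034',ray(T,*p,.034)[:2].round(4),'scene@.025',ray(S,*q,.025)[:2].round(4))
E
python3 jars.py j1.png
```

```text
top [164, 229, 14, 3, 23] [0.5253 0.2857 0.051 ] in left lane [-0.0472 -0.0815] right [-0.0459 -0.0008]
scene [420, 233, 4, 2, 7] [0.6192 0.3013 0.051 ] in left lane [ 0.0478 -0.0753] right [0.0491 0.0055]
top 355.2 259.2 r 10.6 z.055 [ 0.4294 -0.2645] z.01 [ 0.4304 -0.2733]
top 288.5 211.5 r 8.9 z.055 [ 0.5748 -0.0703] z.01 [ 0.5815 -0.0715]
top 318.8 210.2 r 8.6 z.055 [ 0.5772 -0.1613] z.01 [ 0.584  -0.1661]
top 291.8 259.2 r 9.1 z.055 [ 0.4322 -0.0771] z.01 [ 0.4333 -0.0787]
top 392.8 254.5 r 10.0 z.055 [ 0.4417 -0.3759] z.01 [ 0.4432 -0.389 ]
top 351.5 208.5 r 9.5 z.055 [ 0.581  -0.2599] z.01 [ 0.588  -0.2686]
scene 274.5 178.6 r 9.8 z.055 [ 0.4269 -0.0718] z.01 [ 0.3726 -0.075 ]
scene 234.0 217.9 r 10.4 z.055 [ 0.5872 -0.1668] z.01 [ 0.5417 -0.1752]
scene 271.0 218.0 r 10.1 z.055 [ 0.584  -0.0728] z.01 [ 0.5384 -0.076 ]
scene 203.8 178.1 r 9.4 z.055 [ 0.4327 -0.2694] z.01 [ 0.3787 -0.2835]
scene 152.8 227.2 r 13.0 z.055 [ 0.6283 -0.3645] z.01 [ 0.5851 -0.3839]
scene 240.0 195.4 r 13.6 z.055 [ 0.5009 -0.1606] z.01 [ 0.4507 -0.1687]
scene 194.0 231.5 r 9.3 z.055 [ 0.639  -0.2596] z.01 [ 0.5964 -0.2732]
scene 164.2 192.5 r 11.2 z.055 [ 0.4976 -0.3656] z.01 [ 0.4472 -0.3851]
scene 209.0 249.5 r 10.2 z.055 [ 0.6961 -0.2136] z.01 [ 0.6567 -0.2246]
knob [352.5 207.7] [195.3 225.3] [ 0.5883 -0.2691  0.0248] top@.034 [ 0.5868 -0.267 ] scene@.025 [ 0.5884 -0.2694]
knob [389.1 210.1] [152.9 221.8] [ 0.5791 -0.3819  0.0242] top@.034 [ 0.5776 -0.3788] scene@.025 [ 0.5798 -0.3818]
knob [320.3 253. ] [241.  191.2] [ 0.4504 -0.1651  0.0255] top@.034 [ 0.45   -0.1642] scene@.025 [ 0.4498 -0.1651]
knob [394.2 254.5] [162.1 187.4] [ 0.4426 -0.3894  0.0249] top@.034 [ 0.4423 -0.3864] scene@.025 [ 0.4427 -0.3896]
```

View pics/j1.png

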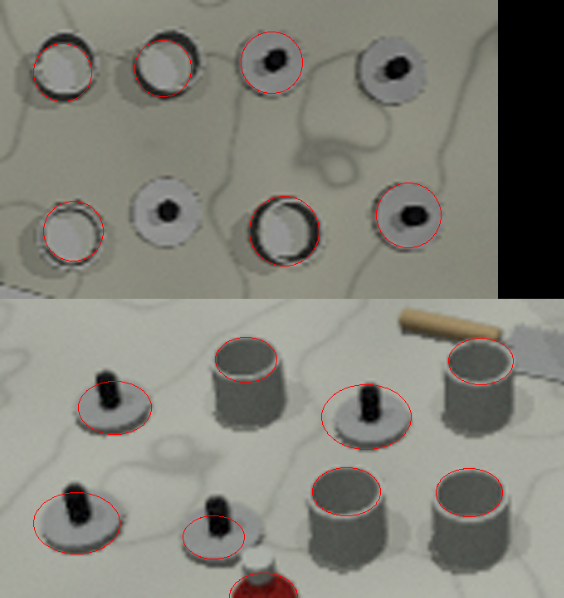

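```bash
cat > rim.py <<'E'
from h import *
S=cam('scene')
J=[(274.5,178.6),(234,217.9),(271,218),(203.8,178.1)]
k=8
for u,v in J:
    a,b=int(u)-16,int(v)-11
    g=cv2.cvtColor(S['bgr'],cv2.COLOR_BGR2GRAY)[b:b+24,a:a+32]
    g=cv2.resize(g,None,fx=k,fy=k,interpolation=cv2.INTER_CUBIC)
    best=None
    for th in range(80,200,5):
        n,l,st,ce=cv2.connectedComponentsWithStats((g<th).astype(np.uint8))
        i=l[int((v-b+.5)*k),int((u-a+.5)*k)]
        if i and st[i,2]<22*k and st[i,3]<16*k: best=(th,i,l==i,st[i])
    if best is None: print(u,v,'none');continue
    cn=max(cv2.findContours(best[2].astype(np.uint8),cv2.RETR_EXTERNAL,cv2.CHAIN_APPROX_NONE)[0],key=cv2.contourArea)
    e=cv2.fitEllipse(cv2.convexHull(cn))
    p=[(e[0][0]+.5)/k-.5+a,(e[0][1]+.5)/k-.5+b]
    w=[ray(S,p[0]+d,p[1],.055)[1] for d in(-max(e[1])/2/k,max(e[1])/2/k)]
    print(best[0],np.round(p,2),'axes px',np.round(np.array(e[1])/k,1),ray(S,*p,.055).round(4),'diam',round(abs(w[1]-w[0]),4))
E
python3 rim.py; python3 -c "
from h import *
plan(.5883,-.269,.15,0)"
```

```text
110 [273.56 178.52] axes px [11.8 17.8] [ 0.4266 -0.0745  0.055 ] diam 0.0496
140 [233.39 217.46] axes px [14.5 20.8] [ 0.5858 -0.1685  0.055 ] diam 0.0528
135 [271.18 218.33] axes px [14.4 20.5] [ 0.5851 -0.0723  0.055 ] diam 0.0519
125 [203.35 177.13] axes px [11.4 18.6] [ 0.4286 -0.2712  0.055 ] diam 0.0521
shift [-0.119  2.788  0.274] turn [0.0003 0.0009 0.0311] t 23.4 grasp [0.5572 0.2882 0.2043] F [ 0.   0.6 -0.1] open 0.066 gf 0.0
```

Call:
{"method": "arm_command", "body": {
  "increments": [
    [-0.04, 0.95, 0, 0, 0, 0],
    [-0.04, 0.95, 0, 0, 0, 0],
    [-0.04, 0.95, 0, 0, 0, 0],
    [-0.04, 0.95, 0, 0, 0, 0],
    [-0.04, 0.95, 0, 0, 0, 0]
  ],
  "fingers": 0.1,
  "force": 30
}}

```text
t: 24.02
tool_pos: [0.5685, 0.0987, 0.3723]
orientation: [-3.137, -0.152, 0.003]
force: [0.0, -0.2, -0.1]
opening: 0.0421
gripper_force: 0.0
```

Call:
{"method": "arm_command", "body": {
  "increments": [
    [-0.04, 0.95, 0, 0, 0, 0],
    [-0.04, 0.95, 0, 0, 0, 0],
    [-0.04, 0.95, 0, 0, 0, 0],
    [-0.04, 0.95, 0, 0, 0, 0],
    [-0.04, 0.95, 0, 0, 0, 0]
  ]
}}

```text
t: 24.65
tool_pos: [0.5795, -0.0898, 0.3728]
orientation: [-3.137, -0.155, 0.001]
force: [-0.5, 0.3, -0.3]
opening: 0.0418
gripper_force: 0.0
```

Call:
{"method": "arm_command", "body": {
  "increments": [
    [-0.04, 0.88, 0.27, 0, 0, 0.031],
    [-0.04, 0.88, 0.27, 0, 0, 0.031],
    [-0.04, 0.88, 0.27, 0, 0, 0.031],
    [-0.04, 0.88, 0.27, 0, 0, 0.031],
    [-0.04, 0.88, 0.27, 0, 0, 0.031]
  ]
}}

```text
t: 25.28
tool_pos: [0.5893, -0.2649, 0.3191]
orientation: [-3.14, -0.004, 0.001]
force: [0.2, -0.3, -1.1]
opening: 0.0422
gripper_force: 0.0
```

```bash
python3 -c "
from h import *
plan(.5883,-.269,.032,0)"
```

```text
shift [-0.005  0.021  0.6  ] turn [-0.0004  0.0001  0.0008] t 25.27 grasp [ 0.5892 -0.2647  0.1521] F [ 0.2 -0.3 -1.1] open 0.0422 gf 0.0
```

Call:
{"method": "arm_command", "body": {
  "increments": [
    [-0.005, 0.02, 0.2, 0, 0, 0],
    [-0.005, 0.02, 0.4, 0, 0, 0],
    [-0.005, 0.02, 0.52, 0, 0, 0],
    [-0.005, 0.02, 0.59, 0, 0, 0],
    [-0.005, 0.02, 0.59, 0, 0, 0]
  ]
}}

```text
t: 25.9
tool_pos: [0.5878, -0.2695, 0.2011]
orientation: [-3.141, -0.004, 0.001]
force: [0.7, 0.3, 0.2]
opening: 0.0416
gripper_force: 0.0
```

Call:
{"method": "arm_command", "body": {
  "increments": [
    [0, 0, 0, 0, 0, 0],
    [0, 0, 0, 0, 0, 0],
    [0, 0, 0, 0, 0, 0],
    [0, 0, 0, 0, 0, 0],
    [0, 0, 0, 0, 0, 0]
  ],
  "fingers": 1
}}

```text
t: 26.52
tool_pos: [0.588, -0.2713, 0.2025]
orientation: [3.141, 0.001, 0.002]
force: [-0.9, 1.3, 6.7]
opening: 0.0175
gripper_force: 30.0
```

```bash
python3 -c "
from h import *
plan(.585,-.168,.15,0)"
```

```text
shift [-0.014 -0.516 -0.573] turn [ 0.0002 -0.0005  0.0001] t 26.52 grasp [ 0.5882 -0.2713  0.0355] F [-0.9  1.3  6.7] open 0.0175 gf 30.0
```

Call:
{"method": "arm_command", "body": {
  "increments": [
    [0, 0, -0.05, 0, 0, 0],
    [0, 0, -0.2, 0, 0, 0],
    [0, 0, -0.4, 0, 0, 0],
    [0, 0, -0.55, 0, 0, 0],
    [0, 0, -0.55, 0, 0, 0]
  ]
}}

```text
t: 27.15
tool_pos: [0.5884, -0.2718, 0.3153]
orientation: [3.138, 0.0, 0.008]
force: [0.4, -0.4, -0.9]
opening: 0.0174
gripper_force: 30.0
```

```bash
python3 -c "
from h import *
plan(.585,-.168,.15,0)"
```

```text
shift [-0.017 -0.519 -0.01 ] turn [ 0.001  -0.0017  0.0001] t 27.15 grasp [ 0.5893 -0.2723  0.1483] F [ 0.4 -0.4 -0.9] open 0.0174 gf 30.0
```

Call:
{"method": "arm_command", "body": {
  "increments": [
    [-0.01, -0.15, 0, 0, 0, 0],
    [-0.02, -0.35, 0, 0, 0, 0],
    [-0.026, -0.5, 0, 0, 0, 0],
    [-0.026, -0.514, 0.1, 0, 0, 0],
    [-0.026, -0.514, 0.2, 0, 0, 0]
  ]
}}

```text
t: 27.78
tool_pos: [0.5817, -0.1683, 0.2689]
orientation: [-3.141, -0.001, 0.003]
force: [0.2, -0.1, -1.0]
opening: 0.0174
gripper_force: 30.0
```

```bash
cat > look.py <<'E'
from h import *
import sys
u,v,u2,v2=map(int,sys.argv[2:6])
s=cam('scene');t=cam('top')
cv2.imwrite('pics/'+sys.argv[1],np.hstack([cv2.resize(c['bgr'][b-30:b+30,a-30:a+30],(400,400),interpolation=2) for c,a,b in((s,u,v),(t,u2,v2))]))
E
python3 look.py k1.png 234 215 320 210; python3 -c "
from h import *
plan(.584,-.1695,.0955,0)"
```

```text
shift [0.018 0.005 0.019] turn [-0.0007  0.0022 -0.0001] t 27.88 grasp [ 0.5793 -0.1682  0.0994] F [-0.   0.1 -0.1] open 0.0176 gf 30.0
```

View pics/k1.png

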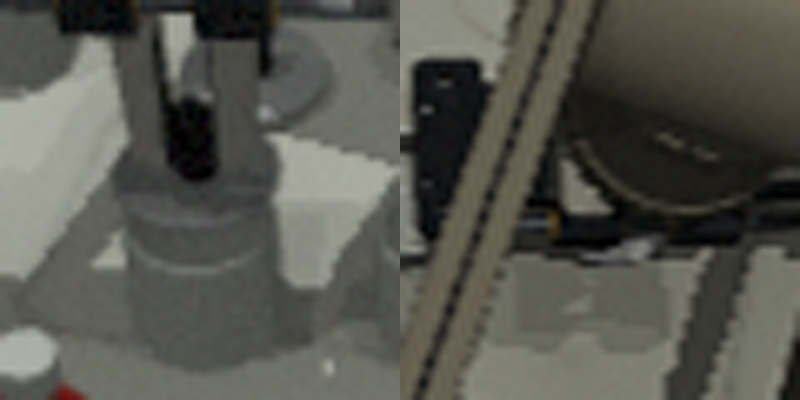

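```bash
python3 -c "
from h import *
s=cam('scene')
print(ray(s,234.1,225.2-.4,.055), ray(s,233.6,218.3-.4,.070), ray(s,233.6,175/6.67+185-.4,.074))"
```

```text
[ 0.61182179 -0.16366697  0.055     ] [ 0.60250824 -0.16494155  0.07      ] [ 0.58124918 -0.16713224  0.074     ]
```

Call:
{"method": "arm_command", "body": {
  "increments": [
    [0.015, 0.005, 0.0, 0, 0.002, 0],
    [0.015, 0.005, 0.03, 0, 0.002, 0],
    [0.015, 0.005, 0.045, 0, 0.002, 0],
    [0.015, 0.005, 0.055, 0, 0.002, 0],
    [0.015, 0.005, 0.055, 0, 0.002, 0]
  ]
}}

```text
t: 28.55
tool_pos: [0.5852, -0.1692, 0.2602]
orientation: [-3.141, -0.001, -0.009]
force: [0.0, -0.2, -1.8]
opening: 0.0171
gripper_force: 30.0
```

```bash
python3 -c "
from h import *
plan(.583,-.1695,.0845,0)"
```

```text
shift [-0.011  0.001  0.043] turn [-0.     -0.0019  0.0002] t 28.55 grasp [ 0.5862 -0.1692  0.0932] F [ 0.  -0.2 -1.8] open 0.0171 gf 30.0
```

Call:
{"method": "arm_command", "body": {
  "increments": [
    [-0.01, 0, 0, 0, 0, 0],
    [-0.01, 0, 0, 0, 0, 0],
    [-0.01, 0, 0, 0, 0, 0],
    [-0.01, 0, 0, 0, 0, 0],
    [-0.01, 0, 0, 0, 0, 0]
  ]
}}

```text
t: 29.18
tool_pos: [0.5833, -0.1693, 0.2603]
orientation: [-3.142, -0.001, -0.01]
force: [-0.5, 0.1, -1.5]
opening: 0.0173
gripper_force: 30.0
```

```bash
python3 -c "
from h import *
plan(.583,-.1695,.0845,0)"
```

```text
shift [-0.002  0.001  0.044] turn [-0.     -0.002   0.0001] t 29.18 grasp [ 0.5843 -0.1693  0.0933] F [-0.5  0.1 -1.5] open 0.0173 gf 30.0
```

Call:
{"method": "arm_command", "body": {
  "increments": [
    [-0.005, 0, 0.01, 0, -0.002, 0],
    [-0.005, 0, 0.02, 0, -0.002, 0],
    [-0.005, 0, 0.03, 0, -0.002, 0],
    [-0.005, 0, 0.035, 0, -0.002, 0],
    [-0.005, 0, 0.035, 0, -0.002, 0]
  ]
}}

```text
t: 29.8
tool_pos: [0.5833, -0.1694, 0.2557]
orientation: [3.141, 0.001, 0.005]
force: [-0.6, 2.3, 12.4]
opening: 0.0175
gripper_force: 30.0
```

```bash
python3 -c "
from h import *
plan(.583,-.1695,.0845,0)"
```

```text
shift [-0.002  0.     0.021] turn [ 0.0003 -0.0011  0.0002] t 29.8 grasp [ 0.5839 -0.1696  0.0887] F [-0.6  2.3 12.4] open 0.0175 gf 30.0
```

```bash
python3 -c "
from h import *
s=read_state();print(s['force'],s['wrist_torque'])
c=cam('scene');cv2.imwrite('pics/k2.png',cv2.resize(c['bgr'][185:245,204:264],(600,600),interpolation=2))"
```

```text
[-0.6307848   2.28495876 12.41070113] [0.24563099 0.4858997  0.00673251]
```

View pics/k2.png

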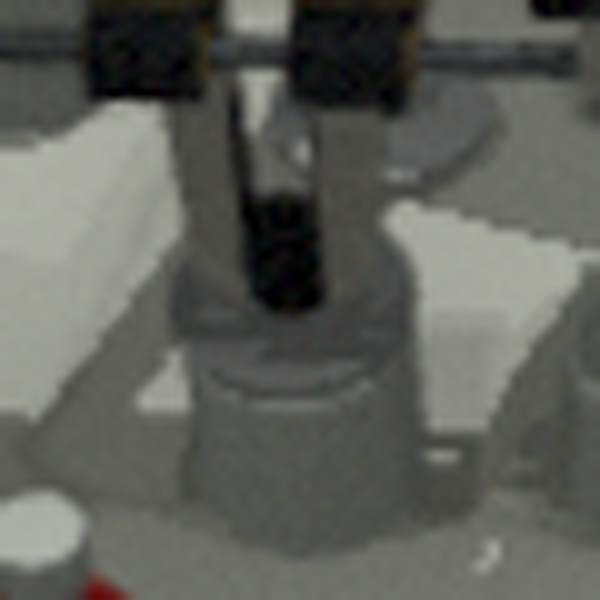

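Call:
{"method": "arm_command", "body": {
  "increments": [
    [0, 0, -0.02, 0, 0, 0],
    [0.004, -0.005, -0.03, 0, 0, 0],
    [0.008, -0.011, -0.03, 0, 0, 0],
    [0.008, -0.011, -0.02, 0, 0, 0],
    [0.008, -0.011, -0.01, 0, 0, 0]
  ]
}}

```text
t: 30.48
tool_pos: [0.5842, -0.1671, 0.2557]
orientation: [3.141, 0.001, 0.001]
force: [-0.4, 1.9, 10.0]
opening: 0.0173
gripper_force: 30.0
```

Call:
{"method": "arm_command", "body": {
  "increments": [
    [0, 0, 0.005, 0, 0, 0],
    [0, 0, 0.01, 0, 0, 0],
    [0, 0, 0.015, 0, 0, 0],
    [0, 0, 0.015, 0, 0, 0],
    [0, 0, 0.015, 0, 0, 0]
  ]
}}

```text
t: 31.1
tool_pos: [0.5848, -0.1673, 0.2544]
orientation: [3.141, 0.001, 0.005]
force: [-0.8, 0.6, 10.6]
opening: 0.0172
gripper_force: 30.0
```

```bash
cat > st.py <<'E'
from h import *
s=read_state();f,m=s['force'],s['wrist_torque'];print('F',f.round(1),'M',m.round(2),'contact rx,ry',((-.2*f[0]-m[1])/f[2]).round(3),((m[0]-.2*f[1])/f[2]).round(3))
E
python3 st.py; python3 -c "
from h import *
plan(.585,-.167,.0845,0)"
```

```text
F [-0.8  0.6 10.6] M [ 0.31  0.45 -0.02] contact rx,ry -0.027 0.017
shift [ 0.001 -0.002  0.015] turn [ 0.0003 -0.001   0.0002] t 31.1 grasp [ 0.5854 -0.1675  0.0874] F [-0.8  0.6 10.6] open 0.0172 gf 30.0
```

Call:
{"method": "arm_command", "body": {
  "increments": [
    [0.004, 0, 0, 0, 0, 0],
    [0.008, 0, 0, 0, 0, 0],
    [0.012, 0, 0, 0, 0, 0],
    [0.012, 0, 0, 0, 0, 0],
    [0.012, 0, 0.003, 0, 0, 0]
  ]
}}

```text
t: 31.72
tool_pos: [0.5868, -0.1674, 0.2527]
orientation: [3.141, 0.001, 0.003]
force: [-1.2, 0.2, 7.4]
opening: 0.0172
gripper_force: 30.0
```

```bash
python3 st.py; python3 -c "
from h import *
plan(.585,-.167,.0845,0)"
```

```text
F [-1.2  0.2  7.4] M [ 0.03 -0.16  0.02] contact rx,ry 0.055 -0.0
shift [-0.009 -0.002  0.006] turn [ 0.0002 -0.0006  0.0001] t 31.73 grasp [ 0.5872 -0.1675  0.0857] F [-1.2  0.2  7.4] open 0.0172 gf 30.0
```

Call:
{"method": "arm_command", "body": {
  "increments": [
    [-0.003, 0, 0.002, 0, 0, 0],
    [-0.003, 0, 0.005, 0, 0, 0],
    [-0.003, 0, 0.008, 0, 0, 0],
    [-0.003, 0, 0.008, 0, 0, 0],
    [-0.003, 0, 0.008, 0, 0, 0]
  ]
}}

```text
t: 32.35
tool_pos: [0.5868, -0.1674, 0.2521]
orientation: [3.14, 0.001, 0.006]
force: [0.3, 0.8, 11.2]
opening: 0.0175
gripper_force: 30.0
```

```bash
python3 st.py; python3 -c "
from h import *
plan(.585,-.167,.0845,0)"
```

```text
F [ 0.3  0.8 11.2] M [ 0.16 -0.14 -0.05] contact rx,ry 0.008 -0.0
shift [-0.009 -0.002  0.003] turn [ 0.0004 -0.0012  0.0001] t 32.35 grasp [ 0.5874 -0.1676  0.0851] F [ 0.3  0.8 11.2] open 0.0175 gf 30.0
```

Call:
{"method": "arm_command", "body": {
  "increments": [
    [0, 0, -0.008, 0, 0, 0],
    [0, 0, -0.01, 0, 0, 0],
    [0, 0, -0.01, 0, 0, 0],
    [0, 0, -0.01, 0, 0, 0],
    [0, 0, -0.01, 0, 0, 0]
  ],
  "fingers": 0.1
}}

```text
t: 32.98
tool_pos: [0.5857, -0.1671, 0.2519]
orientation: [-3.141, -0.001, 0.001]
force: [-0.2, 0.7, -0.4]
opening: 0.0416
gripper_force: 0.0
```

Call:
{"method": "arm_command", "body": {
  "increments": [
    [0, 0, -0.2, 0, 0, 0],
    [0, 0, -0.35, 0, 0, 0],
    [0, 0, -0.4, 0, 0, 0],
    [0, 0, -0.4, 0, 0, 0],
    [0, 0, -0.4, 0, 0, 0]
  ]
}}

```text
t: 33.6
tool_pos: [0.5852, -0.1669, 0.3302]
orientation: [-3.141, -0.001, 0.004]
force: [-0.5, 0.3, -1.5]
opening: 0.0421
gripper_force: 0.0
```

```bash
cat jars.py | sed -n '/^# knobs/,$p' > /dev/null; python3 jars.py j2.png | grep -E 'knob|scene'; python3 -c "
from h import *
plan(.4504,-.1665,.14,0)"
```

```text
scene 271.2 219.1 r 10.9 z.055 [ 0.5879 -0.072 ] z.01 [ 0.5425 -0.0751]
scene 204.2 176.6 r 9.8 z.055 [ 0.4264 -0.2691] z.01 [ 0.372  -0.2831]
scene 203.2 191.6 r 10.9 z.055 [ 0.4896 -0.2614] z.01 [ 0.4388 -0.2751]
scene 152.5 226.5 r 13.8 z.055 [ 0.6259 -0.3657] z.01 [ 0.5825 -0.3852]
scene 275.5 178.8 r 9.1 z.055 [ 0.4276 -0.069 ] z.01 [ 0.3733 -0.072 ]
scene 162.5 190.7 r 13.8 z.055 [ 0.4905 -0.372 ] z.01 [ 0.4397 -0.3918]
knob [389.1 210.1] [152.8 221.8] [ 0.5791 -0.382   0.0242] top@.034 [ 0.5776 -0.3788] scene@.025 [ 0.5798 -0.3821]
knob [394.2 254.5] [162.1 187.3] [ 0.4426 -0.3893  0.0252] top@.034 [ 0.4423 -0.3864] scene@.025 [ 0.4423 -0.3898]
shift [-0.674 -0.002  0.118] turn [-0.0003  0.0008  0.0001] t 33.7 grasp [ 0.5848 -0.1668  0.1633] F [-0.2 -0.1  0.7] open 0.042 gf 0.0
```

Call:
{"method": "arm_command", "body": {
  "increments": [
    [-0.2, 0, 0, 0, 0, 0],
    [-0.45, 0, 0, 0, 0, 0],
    [-0.674, 0, 0, 0, 0, 0],
    [-0.674, 0, 0.1, 0, 0, 0],
    [-0.674, 0, 0.1, 0, 0, 0]
  ]
}}

```text
t: 34.33
tool_pos: [0.4498, -0.1668, 0.3102]
orientation: [-3.14, -0.0, 0.005]
force: [-0.5, -0.2, -0.5]
opening: 0.0418
gripper_force: 0.0
```

```bash
python3 -c "
from h import *
plan(.4504,-.1665,.034,0)"
```

```text
shift [ 0.005 -0.001  0.546] turn [-0.0005  0.001   0.    ] t 34.33 grasp [ 0.4493 -0.1666  0.1432] F [-0.5 -0.2 -0.5] open 0.0418 gf 0.0
```

Call:
{"method": "arm_command", "body": {
  "increments": [
    [0.004, 0, 0.2, 0, 0.001, 0],
    [0.004, 0, 0.38, 0, 0.001, 0],
    [0.004, 0, 0.48, 0, 0.001, 0],
    [0.004, 0, 0.545, 0, 0.001, 0],
    [0.004, 0, 0.545, 0, 0.001, 0]
  ]
}}

```text
t: 34.95
tool_pos: [0.4517, -0.167, 0.2025]
orientation: [-3.141, -0.001, -0.002]
force: [-0.0, -0.1, -0.4]
opening: 0.0419
gripper_force: 0.0
```

Call:
{"method": "arm_command", "body": {
  "increments": [
    [0, 0, 0, 0, 0, 0],
    [0, 0, 0, 0, 0, 0],
    [0, 0, 0, 0, 0, 0],
    [0, 0, 0, 0, 0, 0],
    [0, 0, 0, 0, 0, 0]
  ],
  "fingers": 1
}}

```text
t: 35.58
tool_pos: [0.4521, -0.1673, 0.204]
orientation: [3.141, 0.001, 0.007]
force: [-0.3, 2.0, 6.2]
opening: 0.0175
gripper_force: 30.0
```

```bash
python3 -c "
from h import *
plan(.428,-.072,.14,0)"
```

```text
shift [-0.118 -0.476 -0.516] turn [ 0.0001 -0.0014  0.0001] t 35.58 grasp [ 0.4529 -0.1673  0.037 ] F [-0.3  2.   6.2] open 0.0175 gf 30.0
```

Call:
{"method": "arm_command", "body": {
  "increments": [
    [0, 0, -0.05, 0, 0, 0],
    [0, 0, -0.2, 0, 0, 0],
    [0, 0, -0.4, 0, 0, 0],
    [0, 0, -0.5, 0, 0, 0],
    [0, 0, -0.5, 0, 0, 0]
  ]
}}

```text
t: 36.2
tool_pos: [0.452, -0.1675, 0.3053]
orientation: [3.14, 0.001, 0.011]
force: [-0.3, 0.2, -1.3]
opening: 0.0168
gripper_force: 30.0
```

```bash
python3 -c "
from h import *
plan(.428,-.072,.11,0)"
```

```text
shift [-0.121 -0.478  0.14 ] turn [ 0.0006 -0.0022  0.0002] t 36.2 grasp [ 0.4532 -0.1679  0.1383] F [-0.3  0.2 -1.3] open 0.0168 gf 30.0
```

Call:
{"method": "arm_command", "body": {
  "increments": [
    [-0.03, -0.12, 0, 0, -0.002, 0],
    [-0.08, -0.32, 0, 0, -0.002, 0],
    [-0.116, -0.46, 0.05, 0, -0.002, 0],
    [-0.116, -0.475, 0.14, 0, -0.002, 0],
    [-0.116, -0.475, 0.16, 0, -0.002, 0]
  ]
}}

```text
t: 36.83
tool_pos: [0.4271, -0.0715, 0.2687]
orientation: [-3.141, -0.002, 0.011]
force: [0.2, -0.9, -1.0]
opening: 0.0174
gripper_force: 30.0
```

Call:
{"method": "arm_command", "body": {
  "increments": [
    [0, 0, 0.02, 0, 0, 0],
    [0, 0, 0.035, 0, 0, 0],
    [0, 0, 0.05, 0, 0, 0],
    [0, 0, 0.06, 0, 0, 0],
    [0, 0, 0.06, 0, 0, 0]
  ]
}}

```text
t: 37.45
tool_pos: [0.4282, -0.0722, 0.2591]
orientation: [-3.142, -0.001, 0.005]
force: [-1.0, -0.9, -1.0]
opening: 0.0174
gripper_force: 30.0
```

```bash
python3 st.py; python3 -c "
from h import *
plan(.430,-.073,.086,0)
c=cam('scene');cv2.imwrite('pics/k3.png',cv2.resize(c['bgr'][145:205,245:305],(600,600),interpolation=2))"
```

```text
F [-1.  -0.9 -1. ] M [ 0.04 -0.03 -0.04] contact rx,ry -0.221 -0.223
shift [0.009 0.004 0.03 ] turn [-0.      0.001   0.0001] t 37.45 grasp [ 0.4277 -0.0722  0.0921] F [-1.  -0.9 -1. ] open 0.0174 gf 30.0
```

Call:
{"method": "arm_command", "body": {
  "increments": [
    [0.009, 0.0, 0.0, 0, 0.001, 0],
    [0.009, 0.0, 0.01, 0, 0.001, 0],
    [0.009, 0.0, 0.02, 0, 0.001, 0],
    [0.009, 0.0, 0.025, 0, 0.001, 0],
    [0.009, 0.0, 0.025, 0, 0.001, 0]
  ]
}}

```text
t: 38.12
tool_pos: [0.4299, -0.0721, 0.2539]
orientation: [-3.141, -0.001, 0.001]
force: [0.0, 0.9, -1.5]
opening: 0.0176
gripper_force: 30.0
```

```bash
python3 st.py; python3 -c "
from h import *
plan(.430,-.073,.086,0)"
```

```text
F [ 0.   0.9 -1.5] M [-0.05  0.    0.02] contact rx,ry 0.002 0.162
shift [0.    0.004 0.004] turn [-0.      0.0001  0.0001] t 38.12 grasp [ 0.4299 -0.0721  0.0869] F [ 0.   0.9 -1.5] open 0.0176 gf 30.0
```

Call:
{"method": "arm_command", "body": {
  "increments": [
    [0, 0, 0.004, 0, 0, 0],
    [0, 0, 0.008, 0, 0, 0],
    [0, 0, 0.01, 0, 0, 0],
    [0, 0, 0.012, 0, 0, 0],
    [0, 0, 0.012, 0, 0, 0]
  ]
}}

```text
t: 38.75
tool_pos: [0.4304, -0.0722, 0.253]
orientation: [3.141, 0.001, 0.001]
force: [-4.4, 1.2, 11.1]
opening: 0.0174
gripper_force: 30.0
```

```bash
python3 st.py; python3 -c "
from h import *
plan(.430,-.073,.086,0)"
```

```text
F [-4.4  1.2 11.1] M [0.35 0.98 0.01] contact rx,ry -0.009 0.009
shift [-0.002  0.004  0.   ] turn [ 0.0001 -0.0003  0.0002] t 38.75 grasp [ 0.4305 -0.0723  0.086 ] F [-4.4  1.2 11.1] open 0.0174 gf 30.0
```

Call:
{"method": "arm_command", "body": {
  "increments": [
    [0, 0, -0.008, 0, 0, 0],
    [0, 0, -0.01, 0, 0, 0],
    [0, 0, -0.01, 0, 0, 0],
    [0, 0, -0.01, 0, 0, 0],
    [0, 0, -0.01, 0, 0, 0]
  ],
  "fingers": 0.1
}}

```text
t: 39.38
tool_pos: [0.4299, -0.0722, 0.2535]
orientation: [-3.142, -0.001, 0.0]
force: [-0.1, -0.0, 0.7]
opening: 0.0418
gripper_force: 0.0
```

Call:
{"method": "arm_command", "body": {
  "increments": [
    [0, 0, -0.2, 0, 0, 0],
    [0, 0, -0.35, 0, 0, 0],
    [0, 0, -0.4, 0, 0, 0],
    [0, 0, -0.4, 0, 0, 0],
    [0, 0, -0.4, 0, 0, 0]
  ]
}}

```text
t: 40.0
tool_pos: [0.4295, -0.072, 0.3321]
orientation: [-3.141, -0.001, 0.003]
force: [0.5, -0.3, 0.3]
opening: 0.0418
gripper_force: 0.0
```

```bash
python3 jars.py j3.png | grep -E 'knob|scene';python3 rim.py; python3 -c "
from h import *
plan(.4426,-.3915,.14,0)"
```

```text
scene 271.0 218.2 r 11.8 z.055 [ 0.5847 -0.0728] z.01 [ 0.5391 -0.076 ]
scene 204.2 178.8 r 10.3 z.055 [ 0.4358 -0.2675] z.01 [ 0.3819 -0.2815]
scene 162.5 192.3 r 12.0 z.055 [ 0.4971 -0.3705] z.01 [ 0.4466 -0.3902]
knob [389.1 210.1] [152.9 221.6] [ 0.579  -0.3818  0.0248] top@.034 [ 0.5776 -0.3788] scene@.025 [ 0.5792 -0.382 ]
knob [394.2 254.5] [162.1 187.5] [ 0.4427 -0.3895  0.0246] top@.034 [ 0.4423 -0.3864] scene@.025 [ 0.443  -0.3896]
274.5 178.6 none
130 [238.67 211.17] axes px [17.2 25.3] [ 0.5622 -0.1576  0.055 ] diam 0.0652
130 [271.2  218.25] axes px [14.6 20.4] [ 0.5848 -0.0723  0.055 ] diam 0.0517
125 [203.41 177.09] axes px [11.6 18.8] [ 0.4285 -0.2711  0.055 ] diam 0.0526
shift [0.065 1.597 0.126] turn [-0.0002  0.0007  0.0001] t 40.15 grasp [ 0.4292 -0.072   0.1653] F [0.6 0.3 0.2] open 0.0418 gf 0.0
```

Call:
{"method": "arm_command", "body": {
  "increments": [
    [0.03, 0.3, 0, 0, 0, 0],
    [0.03, 0.6, 0, 0, 0, 0],
    [0.03, 0.8, 0, 0, 0, 0],
    [0.03, 0.8, 0, 0, 0, 0],
    [0.03, 0.8, 0, 0, 0, 0]
  ]
}}

```text
t: 40.78
tool_pos: [0.4359, -0.2317, 0.3329]
orientation: [-3.14, 0.0, 0.002]
force: [0.7, -0.9, 0.6]
opening: 0.0418
gripper_force: 0.0
```

Call:
{"method": "arm_command", "body": {
  "increments": [
    [0.03, 0.3, 0, 0, 0, 0],
    [0.03, 0.6, 0, 0, 0, 0],
    [0.035, 0.797, 0.1, 0, 0, 0],
    [0.035, 0.797, 0.1, 0, 0, 0],
    [0.035, 0.797, 0.1, 0, 0, 0]
  ]
}}

```text
t: 41.4
tool_pos: [0.4436, -0.3901, 0.3135]
orientation: [-3.14, -0.003, 0.001]
force: [-0.1, -0.4, -0.0]
opening: 0.0419
gripper_force: 0.0
```

```bash
python3 -c "
from h import *
plan(.4426,-.3915,.034,0)"
```

```text
shift [-0.005  0.008  0.562] turn [-0.0004  0.0001  0.0005] t 41.4 grasp [ 0.4436 -0.3899  0.1465] F [-0.1 -0.4 -0. ] open 0.0419 gf 0.0
```

Call:
{"method": "arm_command", "body": {
  "increments": [
    [-0.005, 0.006, 0.2, 0, 0, 0],
    [-0.005, 0.006, 0.38, 0, 0, 0],
    [-0.005, 0.006, 0.48, 0, 0, 0],
    [-0.005, 0.006, 0.555, 0, 0, 0],
    [-0.005, 0.006, 0.555, 0, 0, 0]
  ]
}}

```text
t: 42.02
tool_pos: [0.4423, -0.3922, 0.2023]
orientation: [-3.141, -0.002, 0.001]
force: [-0.1, 0.1, 0.1]
opening: 0.0421
gripper_force: 0.0
```

Call:
{"method": "arm_command", "body": {
  "increments": [
    [0, 0, 0, 0, 0, 0],
    [0, 0, 0, 0, 0, 0],
    [0, 0, 0, 0, 0, 0],
    [0, 0, 0, 0, 0, 0],
    [0, 0, 0, 0, 0, 0]
  ],
  "fingers": 1
}}

```text
t: 42.65
tool_pos: [0.4425, -0.393, 0.2036]
orientation: [3.141, 0.001, 0.002]
force: [-0.4, 1.0, 5.3]
opening: 0.017
gripper_force: 30.0
```

```bash
python3 -c "
from h import *
plan(.428,-.072,.14,0)"
```

```text
shift [-0.071 -1.605 -0.518] turn [ 0.0002 -0.0003  0.0002] t 42.65 grasp [ 0.4426 -0.3931  0.0366] F [-0.4  1.   5.3] open 0.017 gf 30.0
```

Call:
{"method": "arm_command", "body": {
  "increments": [
    [0, 0, -0.05, 0, 0, 0],
    [0, 0, -0.2, 0, 0, 0],
    [0, 0, -0.4, 0, 0, 0],
    [0, 0, -0.5, 0, 0, 0],
    [0, 0, -0.5, 0, 0, 0]
  ]
}}

```text
t: 43.28
tool_pos: [0.4426, -0.3933, 0.3045]
orientation: [3.139, 0.001, 0.004]
force: [-0.5, 0.6, -1.3]
opening: 0.0175
gripper_force: 30.0
```

```bash
python3 -c "
from h import *
plan(.430,-.27,.105,0)"
```

```text
shift [-0.063 -0.617  0.161] turn [ 0.0009 -0.0008  0.0001] t 43.27 grasp [ 0.443  -0.3938  0.1375] F [-0.5  0.6 -1.3] open 0.0175 gf 30.0
```

Call:
{"method": "arm_command", "body": {
  "increments": [
    [-0.02, -0.15, 0, 0, 0, 0],
    [-0.04, -0.4, 0, 0, 0, 0],
    [-0.063, -0.58, 0.05, 0, 0, 0],
    [-0.063, -0.615, 0.14, 0, 0, 0],
    [-0.063, -0.615, 0.16, 0, 0, 0]
  ]
}}

```text
t: 43.9
tool_pos: [0.4287, -0.2691, 0.2678]
orientation: [-3.139, -0.002, 0.005]
force: [0.2, -1.1, -0.3]
opening: 0.0175
gripper_force: 30.0
```

Call:
{"method": "arm_command", "body": {
  "increments": [
    [0, 0, 0.02, 0, 0, 0],
    [0, 0, 0.035, 0, 0, 0],
    [0, 0, 0.05, 0, 0, 0],
    [0, 0, 0.06, 0, 0, 0],
    [0, 0, 0.06, 0, 0, 0]
  ]
}}

```text
t: 44.52
tool_pos: [0.4295, -0.2698, 0.2586]
orientation: [-3.142, -0.001, 0.0]
force: [-0.1, 0.4, -0.5]
opening: 0.017
gripper_force: 30.0
```

```bash
python3 st.py; python3 -c "
from h import *
plan(.430,-.2705,.0856,0)
c=cam('scene');cv2.imwrite('pics/k4.png',cv2.resize(c['bgr'][145:205,174:234],(600,600),interpolation=2))"
```

```text
F [-0.1  0.4 -0.5] M [ 0.03 -0.05 -0.06] contact rx,ry -0.128 0.077
shift [0.003 0.003 0.03 ] turn [-0.      0.      0.0001] t 44.52 grasp [ 0.4294 -0.2698  0.0916] F [-0.1  0.4 -0.5] open 0.017 gf 30.0
```

View pics/k4.png

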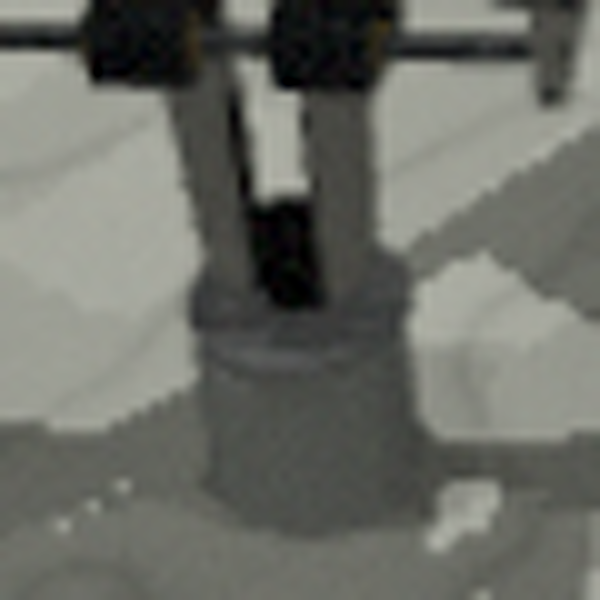

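Call:
{"method": "arm_command", "body": {
  "increments": [
    [0.003, -0.004, 0.01, 0, 0, 0],
    [0.003, -0.004, 0.02, 0, 0, 0],
    [0.003, -0.004, 0.03, 0, 0, 0],
    [0.003, -0.004, 0.035, 0, 0, 0],
    [0.003, -0.004, 0.035, 0, 0, 0]
  ]
}}

```text
t: 45.2
tool_pos: [0.4303, -0.269, 0.2526]
orientation: [3.141, 0.001, 0.0]
force: [-3.3, 2.1, 7.6]
opening: 0.0173
gripper_force: 30.0
```

```bash
python3 st.py; python3 -c "
from h import *
plan(.430,-.269,.0856,0)"
```

```text
F [-3.3  2.1  7.6] M [ 0.51  0.61 -0.02] contact rx,ry 0.006 0.012
shift [-0.001 -0.    -0.   ] turn [ 0.     -0.0001  0.0002] t 45.2 grasp [ 0.4303 -0.269   0.0856] F [-3.3  2.1  7.6] open 0.0173 gf 30.0
```

Call:
{"method": "arm_command", "body": {
  "increments": [
    [0, 0, -0.005, 0, 0, 0],
    [0, 0, -0.007, 0, 0, 0],
    [0, 0, -0.007, 0, 0, 0],
    [0, 0, -0.007, 0, 0, 0],
    [0, 0, -0.007, 0, 0, 0]
  ],
  "fingers": 0.1
}}

```text
t: 45.82
tool_pos: [0.4301, -0.2689, 0.2529]
orientation: [-3.141, -0.001, 0.0]
force: [0.5, 0.2, -0.2]
opening: 0.0416
gripper_force: 0.0
```

Call:
{"method": "arm_command", "body": {
  "increments": [
    [0, 0, -0.2, 0, 0, 0],
    [0, 0, -0.35, 0, 0, 0],
    [0, 0, -0.4, 0, 0, 0],
    [0, 0, -0.4, 0, 0, 0],
    [0, 0, -0.4, 0, 0, 0]
  ]
}}

```text
t: 46.45
tool_pos: [0.4297, -0.2687, 0.3313]
orientation: [-3.14, -0.001, 0.003]
force: [0.3, -0.0, -0.6]
opening: 0.0416
gripper_force: 0.0
```

```bash
python3 jars.py j4.png | grep -E 'knob|scene';python3 rim.py; python3 -c "
from h import *
plan(.579,-.3845,.14,0)"
```

```text
scene 271.0 218.4 r 9.8 z.055 [ 0.5853 -0.0727] z.01 [ 0.5398 -0.0759]
scene 144.5 229.7 r 13.3 z.055 [ 0.6377 -0.3827] z.01 [ 0.5951 -0.4031]
110 [266.87 172.99] axes px [15.2 26.6] [ 0.4029 -0.0947  0.055 ] diam 0.0754
135 [231.21 211.36] axes px [15.  22.4] [ 0.5637 -0.1767  0.055 ] diam 0.0577
135 [271.19 218.33] axes px [14.6 20.6] [ 0.5851 -0.0723  0.055 ] diam 0.0522
203.8 178.1 none
shift [0.746 0.579 0.121] turn [-0.0004  0.0006  0.0002] t 46.6 grasp [ 0.4295 -0.2685  0.1646] F [-0.1 -1.   0.1] open 0.0415 gf 0.0
```

```bash
sed -i 's/(190,275,275,420)),(S,(165,245,130,300))/(185,275,275,450)),(S,(165,275,100,300))/' jars.py; python3 jars.py j5.png | grep knob
python3 - <<'E'
from h import *
for n,b in(('top',(185,240,360,450)),('scene',(205,260,100,185))):
    c=cam(n);g=c['image'].max(2);m=np.zeros_like(g);m[b[0]:b[1],b[2]:b[3]]=g[b[0]:b[1],b[2]:b[3]]<60
    k,_,st,ce=cv2.connectedComponentsWithStats(m)
    for i in range(1,k):
        if st[i,4]>8: print(n,st[i].tolist(),ce[i].round(1),ray(c,*ce[i],.025).round(4))
E
```

```text
top [360, 203, 41, 37, 352] [382.4 224.8] [ 0.5336 -0.3584  0.025 ]
top [387, 211, 17, 29, 42] [396.5 224.2] [ 0.5349 -0.4014  0.025 ]
top [395, 222, 11, 17, 21] [400.3 229.8] [ 0.5176 -0.4123  0.025 ]
scene [140, 220, 8, 11, 68] [143.3 225.2] [ 0.5933 -0.4037  0.025 ]
scene [108, 255, 8, 5, 35] [111.2 257.2] [ 0.7036 -0.4526  0.025 ]
scene [166, 257, 7, 3, 16] [168.8 258.2] [ 0.7015 -0.3132  0.025 ]
```

Call:
{"method": "arm_command", "body": {
  "increments": [
    [0.25, 0.2, 0, 0, 0, 0],
    [0.5, 0.4, 0, 0, 0, 0],
    [0.72, 0.6, 0, 0, 0, 0],
    [0.82, 0.69, 0.05, 0, 0, 0],
    [0.82, 0.69, 0.1, 0, 0, 0]
  ]
}}

```text
t: 47.42
tool_pos: [0.5949, -0.4079, 0.3113]
orientation: [-3.141, -0.0, 0.001]
force: [-0.1, -0.0, -0.3]
opening: 0.0416
gripper_force: 0.0
```

Run:
```python
from h import *
c=cam('scene');b=(205,260,100,185);g=c['image'].max(2);m=np.zeros_like(g);m[b[0]:b[1],b[2]:b[3]]=g[b[0]:b[1],b[2]:b[3]]<60
k,_,st,ce=cv2.connectedComponentsWithStats(m)
for i in range(1,k):
        if st[i,4]>8: print(st[i].tolist(),ce[i].round(1),ray(c,*ce[i],.025).round(4))
plan(.5933,-.4065,.034,0)
```

```text
[139, 219, 10, 13, 88] [143.2 225.1] [ 0.5931 -0.404   0.025 ]
[108, 254, 8, 6, 37] [111.4 257.1] [ 0.7033 -0.4524  0.025 ]
[166, 257, 7, 3, 16] [168.8 258.2] [ 0.7015 -0.3132  0.025 ]
shift [-0.001 -0.     0.543] turn [-0.0008  0.0009  0.0001] t 47.48 grasp [ 0.5934 -0.4064  0.1426] F [-0.4  1.  -1.4] open 0.0419 gf 0.0
```

Call:
{"method": "arm_command", "body": {
  "increments": [
    [0, 0, 0.2, 0, 0, 0],
    [0, 0, 0.38, 0, 0, 0],
    [0, 0, 0.48, 0, 0, 0],
    [0, 0, 0.54, 0, 0, 0],
    [0, 0, 0.54, 0, 0, 0]
  ]
}}

```text
t: 48.1
tool_pos: [0.594, -0.4067, 0.205]
orientation: [-3.141, -0.001, 0.001]
force: [0.1, -0.5, 0.8]
opening: 0.0421
gripper_force: 0.0
```

Call:
{"method": "arm_command", "body": {
  "increments": [
    [0, 0, 0, 0, 0, 0],
    [0, 0, 0, 0, 0, 0],
    [0, 0, 0, 0, 0, 0],
    [0, 0, 0, 0, 0, 0],
    [0, 0, 0, 0, 0, 0]
  ],
  "fingers": 1
}}

```text
t: 48.72
tool_pos: [0.5946, -0.407, 0.2062]
orientation: [3.141, 0.001, 0.002]
force: [-0.1, 1.6, 4.4]
opening: 0.0174
gripper_force: 30.0
```

```bash
python3 -c "
from h import *
plan(.585,-.0725,.14,0)"
```

```text
shift [-0.046 -1.672 -0.506] turn [ 0.0002 -0.0004  0.0002] t 48.73 grasp [ 0.5948 -0.4072  0.0392] F [-0.1  1.6  4.4] open 0.0174 gf 30.0
```

Call:
{"method": "arm_command", "body": {
  "increments": [
    [0, 0, -0.05, 0, 0, 0],
    [0, 0, -0.2, 0, 0, 0],
    [0, 0, -0.4, 0, 0, 0],
    [0, 0, -0.6, 0, 0, 0],
    [0, 0, -0.6, 0, 0, 0]
  ]
}}

```text
t: 49.35
tool_pos: [0.5952, -0.4078, 0.331]
orientation: [3.136, 0.001, 0.011]
force: [0.7, -0.5, -0.1]
opening: 0.0171
gripper_force: 30.0
```

```bash
python3 -c "
from h import *
plan(.585,-.0725,.105,0)"
```

```text
shift [-0.052 -1.678  0.285] turn [ 0.0018 -0.0022  0.0001] t 49.35 grasp [ 0.5963 -0.4087  0.164 ] F [ 0.7 -0.5 -0.1] open 0.0171 gf 30.0
```

Call:
{"method": "arm_command", "body": {
  "increments": [
    [-0.02, -0.25, 0, 0, 0, 0],
    [-0.02, -0.55, 0, 0, 0, 0],
    [-0.02, -0.8, 0, 0, 0, 0],
    [-0.02, -0.84, 0, 0, 0, 0],
    [-0.02, -0.84, 0, 0, 0, 0]
  ]
}}

```text
t: 49.98
tool_pos: [0.59, -0.2386, 0.3244]
orientation: [-3.142, -0.002, 0.001]
force: [0.2, -1.2, -0.6]
opening: 0.0171
gripper_force: 30.0
```

Call:
{"method": "arm_command", "body": {
  "increments": [
    [-0.02, -0.25, 0, 0, 0, 0],
    [-0.02, -0.55, 0, 0, 0, 0],
    [-0.02, -0.78, 0, 0, 0, 0],
    [-0.02, -0.835, 0.1, 0, 0, 0],
    [-0.02, -0.835, 0.25, 0, 0, 0]
  ]
}}

```text
t: 50.6
tool_pos: [0.5867, -0.0727, 0.2747]
orientation: [3.141, 0.001, 0.003]
force: [1.0, 0.4, -1.8]
opening: 0.017
gripper_force: 30.0
```

Call:
{"method": "arm_command", "body": {
  "increments": [
    [0, 0, 0.02, 0, 0, 0],
    [0, 0, 0.04, 0, 0, 0],
    [0, 0, 0.04, 0, 0, 0],
    [0, 0, 0.04, 0, 0, 0],
    [0, 0, 0.04, 0, 0, 0]
  ]
}}

```text
t: 51.22
tool_pos: [0.5863, -0.072, 0.2678]
orientation: [3.141, 0.001, 0.002]
force: [1.1, 0.1, -0.5]
opening: 0.0171
gripper_force: 30.0
```

```bash
python3 st.py; python3 -c "
from h import *
plan(.588,-.0725,.0882,0)"
```

```text
F [ 1.1  0.1 -0.5] M [0.08 0.02 0.01] contact rx,ry 0.459 -0.107
shift [0.009 0.002 0.063] turn [ 0.0001 -0.0004  0.0001] t 51.23 grasp [ 0.5865 -0.0721  0.1008] F [ 1.1  0.1 -0.5] open 0.0171 gf 30.0
```

Call:
{"method": "arm_command", "body": {
  "increments": [
    [0.007, 0.002, 0.01, 0, 0, 0],
    [0.007, 0.002, 0.025, 0, 0, 0],
    [0.007, 0.002, 0.037, 0, 0, 0],
    [0.007, 0.002, 0.048, 0, 0, 0],
    [0.007, 0.002, 0.048, 0, 0, 0]
  ]
}}

```text
t: 51.85
tool_pos: [0.5873, -0.0723, 0.2571]
orientation: [-3.141, -0.001, 0.001]
force: [-0.8, -0.0, -0.9]
opening: 0.0168
gripper_force: 30.0
```

```bash
python3 st.py; python3 -c "
from h import *
plan(.588,-.0725,.0882,0)"
```

```text
F [-0.8 -0.  -0.9] M [ 0.01 -0.04  0.  ] contact rx,ry -0.199 -0.013
shift [0.004 0.001 0.009] turn [-0.      0.0002  0.0002] t 51.85 grasp [ 0.5872 -0.0722  0.0901] F [-0.8 -0.  -0.9] open 0.0168 gf 30.0
```

Already inside the rim without contact; press to the seat.

Call:
{"method": "arm_command", "body": {
  "increments": [
    [0, 0, 0.005, 0, 0, 0],
    [0, 0, 0.01, 0, 0, 0],
    [0, 0, 0.013, 0, 0, 0],
    [0, 0, 0.016, 0, 0, 0],
    [0, 0, 0.016, 0, 0, 0]
  ]
}}

```text
t: 52.48
tool_pos: [0.5876, -0.0723, 0.2552]
orientation: [3.141, 0.001, 0.001]
force: [-2.5, 0.1, 5.5]
opening: 0.0172
gripper_force: 30.0
```

```bash
python3 st.py; python3 -c "
from h import *
plan(.588,-.0725,.0882,0)"
```

```text
F [-2.5  0.1  5.5] M [0.17 0.55 0.01] contact rx,ry -0.007 0.026
shift [ 0.002  0.001 -0.   ] turn [ 0.     -0.0002  0.0002] t 52.48 grasp [ 0.5877 -0.0723  0.0882] F [-2.5  0.1  5.5] open 0.0172 gf 30.0
```

Seated at the predicted height. Release, retreat toward the right/back and check everything.

Call:
{"method": "arm_command", "body": {
  "increments": [
    [0, 0, -0.002, 0, 0, 0],
    [0, 0, -0.004, 0, 0, 0],
    [0, 0, -0.004, 0, 0, 0],
    [0, 0, -0.004, 0, 0, 0],
    [0, 0, -0.004, 0, 0, 0]
  ],
  "fingers": 0.1
}}

```text
t: 53.1
tool_pos: [0.5874, -0.0723, 0.2549]
orientation: [-3.142, -0.001, 0.0]
force: [0.1, -1.0, 0.6]
opening: 0.042
gripper_force: 0.0
```

Call:
{"method": "arm_command", "body": {
  "increments": [
    [0, 0, -0.2, 0, 0, 0],
    [0, 0, -0.45, 0, 0, 0],
    [0, 0, -0.7, 0, 0, 0],
    [0, 0, -0.85, 0, 0, 0],
    [0, 0, -0.85, 0, 0, 0]
  ]
}}

```text
t: 53.72
tool_pos: [0.5881, -0.0724, 0.4287]
orientation: [3.14, 0.001, 0.01]
force: [-0.1, 1.0, -0.2]
opening: 0.0417
gripper_force: 0.0
```

Call:
{"method": "arm_command", "body": {
  "increments": [
    [-0.5, -0.2, 0, 0, 0, 0],
    [-0.8, -0.4, 0, 0, 0, 0],
    [-0.8, -0.6, 0, 0, 0, 0],
    [-0.8, -0.8, 0, 0, 0, 0],
    [-0.8, -0.9, 0, 0, 0, 0]
  ]
}}

```text
t: 54.35
tool_pos: [0.4259, 0.1098, 0.4234]
orientation: [-3.141, -0.005, 0.003]
force: [0.3, -0.5, 0.1]
opening: 0.0417
gripper_force: 0.0
```

Run:
```python
from h import *
s=cam('scene');t=cam('top')
a=cv2.resize(s['bgr'][160:275,130:480],(800,263),interpolation=2);b=cv2.resize(t['bgr'][165:285,120:430],(800,310),interpolation=2)
cv2.imwrite('pics/f1.png',np.vstack([a,b]))
```

```text
(no output)
```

View pics/f1.png

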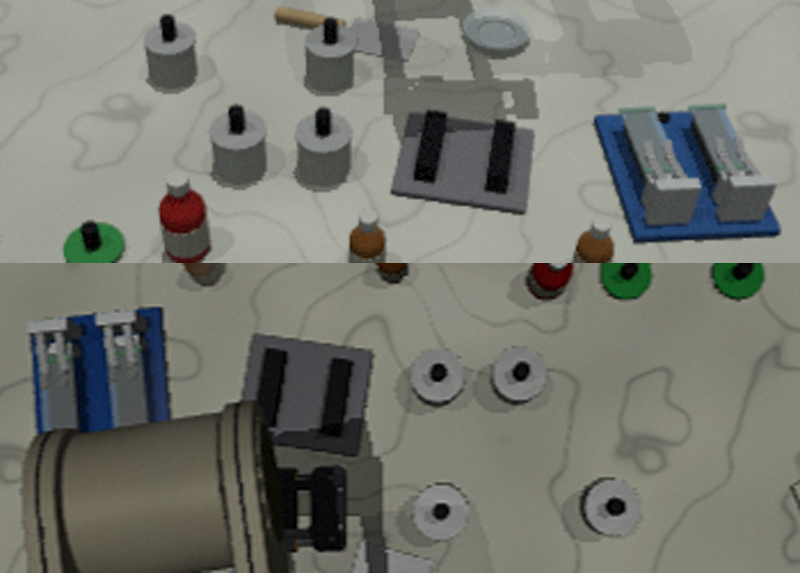

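All four jars have level lids (scene half, about (170,45), (330,45), (238,135) and (323,135)). Both slides are home in the stage at about (650,140) and (730,140), and the bottles are standing.

```bash
python3 -c "
from plant import *
print(close_job())"
```

```text
the job is handed in; nothing more can be done
None
```

The job is handed in: both slides are pushed home against the stops under their clips, all four jars have a lid seated level, and no bottle was knocked over; I judged this from the camera images and contact forces, and the hand-in call returned no verdict.

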